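Level the counter shelf with its screw foot

ROBOT

A 6-joint arm with a two-finger parallel gripper is mounted at the origin on the work surface. World frame = base frame: x ahead of the robot, y to its left, z up, the work surface at z = 0. Lengths are in m, angles in rad, forces in N, time in s.
With the tool pointing down it reaches from about 0.35 to 1 m from the base axis. Payload 7.1 kg.
Tool frame: the origin (TCP) lies at the very end of the fingers, on their centre line; the grasp point (between the pads) lies 19 mm behind it; z points along the fingers, y is the direction in which the jaws open and shut (so a half turn about z gives the same grasp; the last joint's range is limited). The gripper opens to 85 mm and grips with 20 to 120 N. Pads are 22 mm wide; open, the fingers measure 114 mm over their backs; the gripper's body (76 mm by 85 mm) begins 54 mm behind the grasp point. The pads swing forward as they close: fully open they stand 13 mm farther back than shut.
Start: joints at [1.188, 0.423, 1.63, -0, 1.089, -0.019], TCP at [0.222, 0.584, 0.231] pointing down, gripper open.
Joint ranges: [-3, 3], [-0.9, 2.11], [0.09, 2.58], [-1.31, 4.45], [0.11, 2.69], [-2.54, 2.54]. Speed limits (rad/s): [2.39, 2.39, 3.01, 3.14, 3.14, 3.14].

INTERFACE

Orientations are given as a unit quaternion [x, y, z, w].
In Python, from station import monitor, imaging, order, nets gives the robot as it stands. The module is installed in compiled form; this text tells all that it offers.
- The arm moves only by the tool apply_moves, never from a script. Its argument "increments" is a list of rows, each an object with "slide": the shift along the tool's x, y, z in mm, a list of three; "dr": the turn, a rotation vector about the tool's x, y, z in rad, a list of three; "claw": the finger opening in mm, from 0 to 85.4. A call has 1 to 8 rows; each row shifts and turns the pose as measured when the row begins, along the tool's axes as they then stand; what a row does not reach is not made up. A row lasts 1/12 s, in which the tool goes at most 41.7 mm and 7.16 degrees, less where a joint would pass 70% of its speed; a pose out of reach is approached as far as the arm can. A call with a gripper value outside its range is refused whole. The fingers move at their own pace and stop on an object; the grip force is fixed at half the most. Time passes only in rows, so rows that do not move let the fingers close. It gives the time, the measured TCP pose, the force and the opening at its end, in the units of the state.
- monitor.observe(): the state, without advancing time (a new reading comes with each control period).
- imaging.camera(name): name is "scene" or "top" or "wrist"; returns a dict with "img" (480x640x3 uint8, red, green, blue), "z_map" (480x640 float32, m along the optical axis (not along the pixel's ray), 0 where there is no reading), "intrinsics" (3x3 intrinsics, pixels), "T" (4x4, takes a point from camera to world coordinates). Camera axes: x right, y down, z forward; pixel columns grow to the right and rows downward; lengths in m; the calibration is good to about 2 mm. A picture is of the moment at which its call begins.
- order.hand_in(): hands the job in, once; it reports no verdict.
Trained networks look in the newest picture that a camera, given by its name, has taken for a name from the list of things; names that differ only in an ending like _2 or _b are one class to them, and where a whole thing is asked for, a point or a joint stands for the part that bears it (a point fixed in the world has none). Each returns a list of dicts, best first, with "conf" (0 to 1); they miss things now and then, are a little off and sometimes report something else, mostly with a low value. They report only what shows in the picture. A call takes as long as a camera call.
- nets.find_in(camera, label): "point" ([column, row] in pixels, amid what is visible of it).
- nets.pinpoint(camera, label): "point" ([column, row] in pixels: a listed point, or the origin of a listed thing).
The state is a dict: "time_s": time; "joint_pos": joint angles; "qd": joint speeds; "tau": joint torques, N m; "position": TCP position; "eef_rot": TCP orientation; "wrist_force": force on the tool from outside, world axes, zero at the start; "torque": the same for the moment, N m; "gripper_width": opening from 0.0 (shut) to 1.0 (fully open).
Only numpy, scipy, OpenCV 4.12 (cv2) and the standard library are available. Lean on these libraries where they do the work, as an engineer would, in place of code of your own. Each camera call takes 0.05 s, during which the arm holds its last target.

TASK

The small steel counter shelf is out of level: set the yellow spirit level down gently on the middle of it, lengthwise along the shelf, and let go of it, then turn the black knob of the shelf's levelling foot until the bubble rests in the middle between its two lines. With the bubble centred and the knob let go, press the level down onto the shelf from above, evenly over its middle, with a steady push of about 10 N, and finish while still pressing, the bubble still centred. Leave the other things on the counter and the little dish on the shelf where they are.

Things in the scene. Friction and masses are not known exactly. Their poses are not given: they have to be found in the camera images.
- level_center (a point): centre, half-way up, of a yellow torpedo spirit level: 180 mm long (x axis), 22 wide (y), 45 high (z), about 0.35 kg, starting upright on the counter. A window in the middle of its top shows the green vial, the pale bubble and two black lines 15 mm apart; the top may be pressed anywhere. Its +x end has a red cap, the other a black one.
- bubble (a joint): how far the bubble (14 mm long) stands from the middle of the vial, in m: 0 centred, plus towards the red-capped +x end, at most 0.019 either way. It floats to the higher end, 1.75 mm for each 1 mm/m of slope along the level, and settles in about a second.
- shelf_top (a point): middle of the top of the shelf, 70 mm above the counter: a plain steel deck 170 mm wide (x axis), 270 mm long (y axis, from -140 to +130 mm), z up. The -y end stands on two fixed legs, about whose feet (y -125 mm) it tilts lengthwise; the +y end is carried by the screw foot. It cannot shift on the counter.
- foot_knob (a point): centre of the levelling foot's round black ribbed knob, upright axis, 42 mm across, 30 mm high, this point 97 mm above the counter and 175 mm along +y from the shelf's middle, beyond the shelf's end. The knob stays at this height as it turns, needs about 0.1 N m and stays where it is left.
- dish: little blue dish, 44 mm across, 32 mm high, standing on the shelf at its -y end; origin under its centre; leave alone
- cup: white cup, 66 mm across, 45 mm high, on the counter beyond the shelf; origin under its centre; leave alone
- plate: white plate, 190 mm across, 22 mm high, on the left; origin under its centre; leave alone
- mixing_bowl: metal mixing bowl, 140 mm across, 60 mm high, on the left near the robot; origin under its centre; leave alone
- jar: amber jar with a red cap, 64 mm across, 85 mm high, on the right beyond the level; origin under its centre; leave alone
- spoon: wooden spoon lying between the robot and the shelf; leave alone
- stand: the shelf's foot; origin on the counter under the shelf's middle. Right-hand screw, 6 mm a turn: the knob turned clockwise seen from above raises the shelf's knob end 0.95 mm a radian and so moves the bubble of a level lying along the shelf 5.6 mm a radian towards the knob's end. It has over half a turn of travel beyond level.

How it is judged:
By the outcome, as a careful person would: the job done as asked, in the order asked, and still so for the second after the job is handed in, while the arm keeps its last pose, push and grip.
It also fails if it takes over 64 s, if anything falls off the work surface, if the arm or the gripper's body presses on something with over 40 N, if the wrist force passes 120 N, or if a joint passes its speed limit or range.

## Working session

There is one attempt and no reset: what is moved stays moved. The work goes in short steps, Python scripts to look and compute and a tool call to move; the robot and the scene stay as the last step left them, time stands still between calls to the robot, and variables do not carry over. Pictures are saved under pics/ and viewed, and the job is handed in when it is done.

Besides the shell and the picture viewer there is one more tool, called after "Request:" by a JSON object that holds its "name" and its "arguments", one argument or row to a line. apply_moves: Moves the arm, as the interface text tells. Its arguments: {"type":"object","properties":{"increments":{"type":"array"}},"required":["increments"]}

```bash
mkdir -p pics; cat > h.py <<'E'
from station import monitor, imaging, order, nets
import numpy as np, cv2
from scipy.spatial.transform import Rotation as R
def px2w(c,p,z=None):
    K=c["intrinsics"];T=c["T"];u,v=p
    r=np.array([(u-K[0,2])/K[0,0],(v-K[1,2])/K[1,1],1.])
    if z is None:
        d=c["z_map"][int(round(v)),int(round(u))]
        return T[:3,:3]@(r*d)+T[:3,3]
    rw=T[:3,:3]@r
    return T[:3,3]+rw*(z-T[2,3])/rw[2]
def save(c,n): cv2.imwrite("pics/"+n,cv2.cvtColor(c["img"],cv2.COLOR_RGB2BGR))
E
python3 - <<'E'
from h import *
s=monitor.observe(); print({k:np.round(v,3).tolist() for k,v in s.items()})
for n in ["scene","top"]:
    c=imaging.camera(n); save(c,n+"0.png")
    print(n,c["T"].round(3).tolist())
    for l,z in [("level_center",.0225),("shelf_top",.07),("foot_knob",.097),("dish",.07),("cup",0),("plate",0),("mixing_bowl",0),("jar",0),("spoon",0.005),("stand",0)]:
        for d in nets.pinpoint(n,l)[:2]:
            print(l,round(d["conf"],2),np.round(d["point"],1),px2w(c,d["point"],z).round(3))
E
```

```text
{'time_s': 0.0, 'joint_pos': [1.188, 0.424, 1.631, 0.0, 1.089, -0.019], 'qd': [0.001, -0.0, -0.002, -0.0, -0.002, 0.0], 'tau': [-0.0, -55.74, -28.173, 0.0, 0.008, 0.0], 'position': [0.222, 0.584, 0.231], 'eef_rot': [0.181, 0.984, -0.001, -0.0], 'wrist_force': [-0.242, 0.365, -0.397], 'torque': [-0.043, 0.003, -0.022], 'gripper_width': 1.003}
scene [[0.013, 0.71, -0.704, 1.455], [1.0, -0.003, 0.015, -0.007], [0.009, -0.704, -0.71, 0.956], [0.0, 0.0, 0.0, 1.0]]
level_center 0.82 [177.3 225.4] [ 0.482 -0.328  0.022]
level_center 0.69 [331.3 272.3] [0.638 0.049 0.022]
shelf_top 0.79 [332.7 251.1] [0.616 0.051 0.07 ]
foot_knob 0.92 [410.4 254.8] [0.654 0.218 0.097]
dish 0.64 [281.6 265.3] [ 0.659 -0.062  0.07 ]
cup 0.59 [329.7 331. ] [0.784 0.041 0.   ]
plate 0.67 [459.1 266.5] [0.602 0.354 0.   ]
mixing_bowl 0.87 [424.3 203.9] [0.378 0.306 0.   ]
jar 0.66 [146.8 290.4] [ 0.671 -0.369  0.   ]
spoon 0.86 [319.2 206.4] [0.393 0.026 0.005]
spoon 0.42 [412.3 257.4] [0.577 0.246 0.005]
stand 0.58 [333.6 273.3] [0.622 0.056 0.   ]
top [[-0.028, -0.991, 0.133, 0.399], [-1.0, 0.028, 0.004, 0.02], [-0.007, -0.133, -0.991, 1.396], [0.0, 0.0, 0.0, 1.0]]
level_center 0.56 [456.1 279.4] [ 0.482 -0.329  0.022]
shelf_top 0.63 [309.5 230.6] [0.614 0.047 0.07 ]
foot_knob 0.62 [242.9 216.7] [0.649 0.213 0.097]
dish 0.76 [358.9 215.3] [ 0.649 -0.08   0.07 ]
dish 0.71 [193.8 243.5] [0.589 0.342 0.07 ]
cup 0.71 [313.9 170.9] [0.789 0.033 0.   ]
plate 0.67 [193.7 240.8] [0.606 0.359 0.   ]
mixing_bowl 0.86 [214.5 331.6] [0.365 0.304 0.   ]
jar 0.75 [462.9 213. ] [ 0.661 -0.364  0.   ]
jar 0.2 [311.9 173.8] [0.781 0.038 0.   ]
spoon 0.86 [319.3 321.9] [0.382 0.029 0.005]
spoon 0.68 [311.7 171.6] [0.786 0.039 0.005]
stand 0.65 [309.9 233.8] [0.616 0.048 0.   ]
stand 0.57 [319.1 320.4] [0.386 0.03  0.   ]
```

View pics/scene0.png

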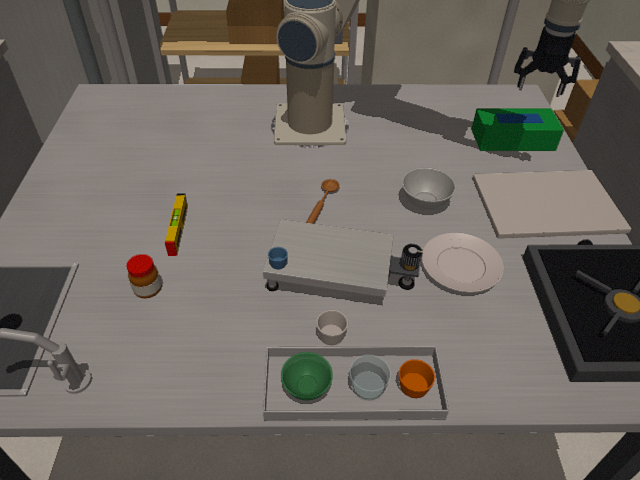

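View pics/top0.png

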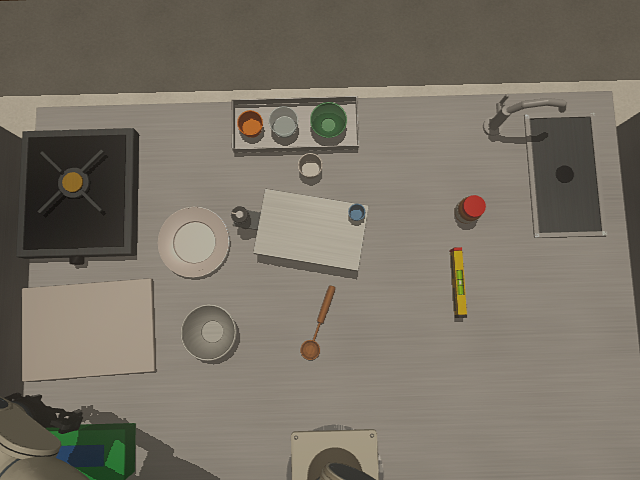

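```bash
python3 - <<'E'
from h import *
for n in ["top","scene"]:
    c=imaging.camera(n)
    im=c["img"]; hsv=cv2.cvtColor(im,cv2.COLOR_RGB2HSV)
    v,u=np.mgrid[0:480,0:640]
    K=c["intrinsics"];d=c["z_map"]
    P=np.stack([(u-K[0,2])/K[0,0]*d,(v-K[1,2])/K[1,1]*d,d],-1)@c["T"][:3,:3].T+c["T"][:3,3]
    ok=d>0
    # level
    m=ok&(np.hypot(P[...,0]-.482,P[...,1]+.328)<.12)&(P[...,2]>.037)&(P[...,2]<.055)
    p=P[m]; 
    rect=cv2.minAreaRect(p[:,:2].astype(np.float32)); print(n,"level",m.sum(),rect,p[:,2].mean())
    red=m&((hsv[...,0]<8)|(hsv[...,0]>172))&(hsv[...,1]>150)
    blk=m&(hsv[...,2]<60)
    print("red",P[red].mean(0),"blk",P[blk].mean(0))
    m=ok&(np.hypot(P[...,0]-.615,P[...,1]-.05)<.2)&(P[...,2]>.062)&(P[...,2]<.08)
    p=P[m]; print("shelf",cv2.minAreaRect(p[:,:2].astype(np.float32)))
    A=np.c_[p[:,:2],np.ones(len(p))]; print(np.linalg.lstsq(A,p[:,2],rcond=None)[0])
    m=ok&(np.hypot(P[...,0]-.65,P[...,1]-.215)<.06)&(P[...,2]>.107)
    print("knob",m.sum(),cv2.minEnclosingCircle(P[m][:,:2].astype(np.float32)),P[m][:,2].max())
    m=ok&(np.hypot(P[...,0]-.655,P[...,1]+.07)<.06)&(P[...,2]>.095)
    print("dish",m.sum(),cv2.minEnclosingCircle(P[m][:,:2].astype(np.float32)),P[m][:,2].max())
E
```

```text
top level 623 ((0.4746167063713074, -0.3322526216506958), (0.1795690506696701, 0.024948550388216972), 0.5961794853210449) 0.04325494162448224
red [ 0.55967666 -0.33185718  0.04355604] blk [ 0.396809   -0.33229167  0.04328498]
shelf ((0.6250103712081909, 0.07638650387525558), (0.3355686366558075, 0.17092439532279968), 78.71202087402344)
[ 0.00064773 -0.00608874  0.06874572]
knob 224 ((0.6528165936470032, 0.21961058676242828), 0.021599888801574707) 0.11941290800843607
dish 76 ((0.6531792283058167, -0.07100024074316025), 0.021818606182932854) 0.10680341169874996
scene level 508 ((0.4739593267440796, -0.33109045028686523), (0.18755504488945007, 0.023963404819369316), 0.7598493695259094) 0.043039349094533726
red [ 0.56253162 -0.33096643  0.04172051] blk [ 0.40328638 -0.33203809  0.04294586]
shelf ((0.6245527863502502, 0.07627438753843307), (0.33374086022377014, 0.1766374409198761), 79.0584716796875)
[-0.00192563 -0.00628109  0.07049729]
knob 239 ((0.654693603515625, 0.21982762217521667), 0.022011874243617058) 0.11612245835318968
dish 122 ((0.6526316404342651, -0.06824036687612534), 0.023803727701306343) 0.10602421273896911
```

The scene view shows the shelf at about (332,255), the knob at (410,258), the level at (177,225) with its red cap nearer the camera, and the dish at (278,257). The top view agrees: level at (459,283) with the red cap up, shelf at (311,231), knob at (241,216). The networks and the depth measurements match in both. Next I'll plan the approach.

```bash
cat >> h.py <<'E'
def st():
    s=monitor.observe(); Rm=R.from_quat(s["eef_rot"]).as_matrix()
    yaw=np.degrees(np.arctan2(Rm[1,1],Rm[0,1]))
    print("t",round(float(s["time_s"]),2),"p",np.round(s["position"],4),"yawy",yaw.round(2),"tz",Rm[:,2].round(4),"F",np.round(s["wrist_force"],2),"M",np.round(s["torque"],3),"g",np.round(s["gripper_width"],3),"j",np.round(s["joint_pos"],2))
    return s
def plan(wps,claw,slide=38,ang=0.115,show=True):
    """wps: list of (pos, yaw deg total change dyaw world ccw)"""
    s=monitor.observe();p=np.array(s["position"]);Rm=R.from_quat(s["eef_rot"])
    rows=[]
    for tgt,yaw in wps:
        tgt=np.array(tgt);y0=Rm.as_matrix()[:2,1];y0=np.arctan2(y0[1],y0[0])
        dy=np.radians(yaw)-y0
        while dy>np.pi:dy-=2*np.pi
        while dy<-np.pi:dy+=2*np.pi
        n=int(max(np.ceil(np.linalg.norm(tgt-p)*1000/slide),np.ceil(abs(dy)/ang),1))
        for i in range(n):
            k=n-i
            sl=np.round(Rm.inv().apply((tgt-p)/k)*1000,1 if slide<10 else 0)
            # goal orientation
            yn=np.arctan2(*Rm.as_matrix()[[1,0],1])
            rem=(np.radians(yaw)-yn+np.pi)%(2*np.pi)-np.pi if n-i<n else dy
            yy=yn+rem/k
            G=np.array([[-np.sin(yy)*-1,np.cos(yy),0],[-np.cos(yy),np.sin(yy),0],[0,0,-1]])
            dr=np.round((Rm.inv()*R.from_matrix(G)).as_rotvec(),3)
            p=p+Rm.apply(sl/1000);Rm=Rm*R.from_rotvec(dr)
            rows.append('{"slide":[%g,%g,%g],"dr":[%g,%g,%g],"claw":%g}'%(*(sl+0),*(dr+0),claw))
    for i in range(0,len(rows),8): print("["+",".join(rows[i:i+8])+"]")
E
python3 - <<'E'
from h import *
st()
plan([((.42,.25,.23),20),((.474,-.332,.15),-90)],85)
E
```

```text
t 1.2 p [0.2224 0.5841 0.2313] yawy 69.15 tz [-0. -0. -1.] F [-0.45 -0.04 -0.52] M [-0.002 -0.005 -0.034] g 1.001 j [ 1.19  0.42  1.63  0.    1.09 -0.02]Traceback (most recent call last):
  File "<stdin>", line 3, in <module>
  File "h.py", line 36, in plan
    dr=np.round((Rm.inv()*R.from_matrix(G)).as_rotvec(),3)
                          ~~~~~~~~~~~~~^^^
  File "scipy/spatial/transform/_rotation.pyx", line 1143, in scipy.spatial.transform._rotation.Rotation.from_matrix
ValueError: Non-positive determinant (left-handed or null coordinate frame) in rotation matrix 0: [[ 0.90397062  0.42759456  0.        ]
 [-0.42759456  0.90397062  0.        ]
 [ 0.          0.         -1.        ]].
```

```bash
sed -i 's/G=np.array(.*/G=np.array([[-np.sin(yy),np.cos(yy),0],[np.cos(yy),np.sin(yy),0],[0,0,-1]])/' h.py
python3 - <<'E'
from h import *
plan([((.42,.25,.23),20),((.474,-.332,.15),-90)],85)
E
```

```text
[{"slide":[-28,-22,0],"dr":[0,0,0.078],"claw":85},{"slide":[-29,-20,0],"dr":[0,0,0.078],"claw":85},{"slide":[-31,-17,0],"dr":[0,0,0.078],"claw":85},{"slide":[-32,-15,0],"dr":[0,0,0.078],"claw":85},{"slide":[-33,-13,0],"dr":[0,0,0.078],"claw":85},{"slide":[-34,-10,0],"dr":[0,0,0.078],"claw":85},{"slide":[-34,-7,0],"dr":[0,0,0.078],"claw":85},{"slide":[-35,-4,0],"dr":[0,0,0.078],"claw":85}]
[{"slide":[-35,-2,0],"dr":[0,0,0.078],"claw":85},{"slide":[-35,1,1],"dr":[0,0,0.078],"claw":85},{"slide":[-36,4,0],"dr":[0,0,0.078],"claw":85},{"slide":[-33,-9,5],"dr":[0,0,0.113],"claw":85},{"slide":[-34,-5,5],"dr":[0,0,0.113],"claw":85},{"slide":[-34,-1,5],"dr":[0,0,0.113],"claw":85},{"slide":[-34,3,5],"dr":[0,0,0.113],"claw":85},{"slide":[-34,7,5],"dr":[0,0,0.113],"claw":85}]
[{"slide":[-33,10,5],"dr":[0,0,0.113],"claw":85},{"slide":[-31,14,5],"dr":[0,0,0.113],"claw":85},{"slide":[-30,18,5],"dr":[0,0,0.113],"claw":85},{"slide":[-27,21,4],"dr":[0,0,0.113],"claw":85},{"slide":[-25,24,5],"dr":[0,0,0.113],"claw":85},{"slide":[-22,26,4],"dr":[0,0,0.113],"claw":85},{"slide":[-19,29,5],"dr":[0,0,0.113],"claw":85},{"slide":[-16,31,4],"dr":[0,0,0.113],"claw":85}]
[{"slide":[-12,32,5],"dr":[0,0,0.113],"claw":85},{"slide":[-8,33,4],"dr":[0,0,0.113],"claw":85},{"slide":[-5,34,5],"dr":[0,0,0.112],"claw":85},{"slide":[-1,34,4],"dr":[0,0,0.113],"claw":85}]
```

Request:
{"name": "apply_moves", "arguments": {
  "increments": [
    {"slide": [-28,-22,0],"dr": [0,0,0.078],"claw": 85},
    {"slide": [-29,-20,0],"dr": [0,0,0.078],"claw": 85},
    {"slide": [-31,-17,0],"dr": [0,0,0.078],"claw": 85},
    {"slide": [-32,-15,0],"dr": [0,0,0.078],"claw": 85},
    {"slide": [-33,-13,0],"dr": [0,0,0.078],"claw": 85},
    {"slide": [-34,-10,0],"dr": [0,0,0.078],"claw": 85},
    {"slide": [-34,-7,0],"dr": [0,0,0.078],"claw": 85},
    {"slide": [-35,-4,0],"dr": [0,0,0.078],"claw": 85}
  ]
}}

```text
time_s: 1.87
position: [0.3666, 0.3373, 0.231]
eef_rot: [0.481, 0.877, 0.003, -0.0]
wrist_force: [-0.2, 0.2, 0.4]
gripper_width: 0.996
```

Request:
{"name": "apply_moves", "arguments": {
  "increments": [
    {"slide": [-35,-2,0],"dr": [0,0,0.078],"claw": 85},
    {"slide": [-35,1,1],"dr": [0,0,0.078],"claw": 85},
    {"slide": [-36,4,0],"dr": [0,0,0.078],"claw": 85},
    {"slide": [-33,-9,5],"dr": [0,0,0.113],"claw": 85},
    {"slide": [-34,-5,5],"dr": [0,0,0.113],"claw": 85},
    {"slide": [-34,-1,5],"dr": [0,0,0.113],"claw": 85},
    {"slide": [-34,3,5],"dr": [0,0,0.113],"claw": 85},
    {"slide": [-34,7,5],"dr": [0,0,0.113],"claw": 85}
  ]
}}

```text
time_s: 2.53
position: [0.435, 0.062, 0.2059]
eef_rot: [0.796, 0.605, 0.008, 0.0]
wrist_force: [0.6, 0.8, 0.2]
gripper_width: 0.995
```

```bash
python3 - <<'E'
from h import *
st()
plan([((.474,-.332,.15),-90)],85)
E
```

```text
t 2.53 p [0.435  0.062  0.2059] yawy -15.54 tz [ 0.0127  0.0093 -0.9999] F [0.57 0.8  0.16] M [ 0.015  0.014 -0.031] g 0.995 j [0.11 0.18 2.05 0.01 0.89 0.37]
[{"slide":[-31,12,4],"dr":[0.009,-0.013,0.108],"claw":85},{"slide":[-29,15,5],"dr":[0,0,0.108],"claw":85},{"slide":[-28,18,5],"dr":[0,0,0.108],"claw":85},{"slide":[-25,21,5],"dr":[0,0,0.108],"claw":85},{"slide":[-23,24,5],"dr":[0,0,0.108],"claw":85},{"slide":[-20,26,5],"dr":[0,0,0.109],"claw":85},{"slide":[-17,28,4],"dr":[0,0,0.108],"claw":85},{"slide":[-14,30,5],"dr":[0,0,0.109],"claw":85}]
[{"slide":[-11,31,4],"dr":[0,0,0.108],"claw":85},{"slide":[-8,32,5],"dr":[0,0,0.109],"claw":85},{"slide":[-4,33,4],"dr":[0,0,0.108],"claw":85},{"slide":[0,33,5],"dr":[0,0,0.109],"claw":85}]
```

Request:
{"name": "apply_moves", "arguments": {
  "increments": [
    {"slide": [-31,12,4],"dr": [0.009,-0.013,0.108],"claw": 85},
    {"slide": [-29,15,5],"dr": [0,0,0.108],"claw": 85},
    {"slide": [-28,18,5],"dr": [0,0,0.108],"claw": 85},
    {"slide": [-25,21,5],"dr": [0,0,0.108],"claw": 85},
    {"slide": [-23,24,5],"dr": [0,0,0.108],"claw": 85},
    {"slide": [-20,26,5],"dr": [0,0,0.109],"claw": 85},
    {"slide": [-17,28,4],"dr": [0,0,0.108],"claw": 85},
    {"slide": [-14,30,5],"dr": [0,0,0.109],"claw": 85}
  ]
}}

```text
time_s: 3.2
position: [0.456, -0.2154, 0.168]
eef_rot: [0.981, 0.193, 0.002, 0.001]
wrist_force: [1.7, 0.6, 1.0]
gripper_width: 0.993
```

Request:
{"name": "apply_moves", "arguments": {
  "increments": [
    {"slide": [-11,31,4],"dr": [0,0,0.108],"claw": 85},
    {"slide": [-8,32,5],"dr": [0,0,0.109],"claw": 85},
    {"slide": [-4,33,4],"dr": [0,0,0.108],"claw": 85},
    {"slide": [0,33,5],"dr": [0,0,0.109],"claw": 85},
    {"slide": [0,33,5],"dr": [0,0,0.1],"claw": 85}
  ]
}}

```text
time_s: 3.62
position: [0.4588, -0.3901, 0.1448]
eef_rot: [0.996, -0.088, 0.004, 0.001]
wrist_force: [0.8, 0.2, -0.1]
gripper_width: 0.995
```

```bash
python3 - <<'E'
from h import *
c=imaging.camera("wrist"); save(c,"w1.png"); st()
print(c["T"].round(3).tolist(),c["intrinsics"].round(1).tolist())
v,u=np.mgrid[0:480,0:640]
K=c["intrinsics"];d=c["z_map"]
P=np.stack([(u-K[0,2])/K[0,0]*d,(v-K[1,2])/K[1,1]*d,d],-1)@c["T"][:3,:3].T+c["T"][:3,3]
m=(d>0)&(np.hypot(P[...,0]-.474,P[...,1]+.332)<.13)&(P[...,2]>.04)&(P[...,2]<.055)
print(m.sum(),cv2.minAreaRect(P[m][:,:2].astype(np.float32)))
plan([((.474,-.332,.08),-90)],85)
E
```

```text
t 3.67 p [ 0.4586 -0.3958  0.1444] yawy -100.53 tz [ 0.0083 -0.0064 -0.9999] F [ 0.21 -5.52  0.49] M [-0.106 -0.023 -0.02 ] g 0.995 j [-0.73  0.5   1.74  0.    0.89  1.02]
[[-0.174, -0.937, -0.302, 0.538], [-0.985, 0.166, 0.052, -0.404], [0.001, 0.307, -0.952, 0.289], [0.0, 0.0, 0.0, 1.0]] [[366.0, 0.0, 315.2], [0.0, 366.0, 236.0], [0.0, 0.0, 1.0]]
8035 ((0.47392603754997253, -0.33444514870643616), (0.1807062327861786, 0.022899191826581955), 0.5713431239128113)
[{"slide":[1,-22,21],"dr":[0.005,-0.009,-0.061],"claw":85},{"slide":[2,-22,22],"dr":[0,0,-0.061],"claw":85},{"slide":[4,-21,21],"dr":[0,0,-0.062],"claw":85}]
```

View pics/w1.png

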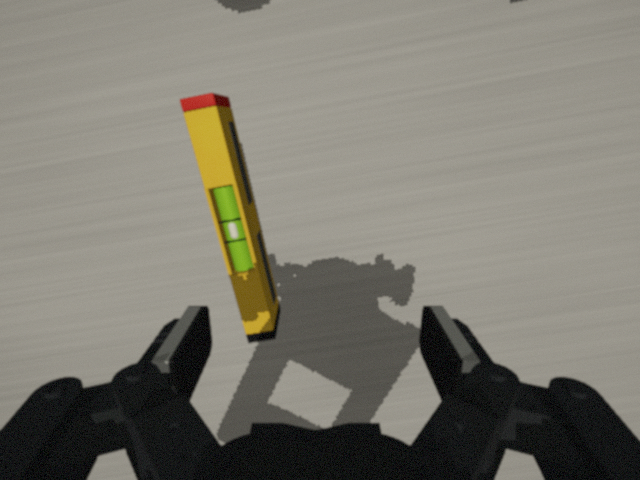

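The level shows at (230,220) in the wrist view, with the bubble clearly visible between its lines at (233,230). The measured centre is (0.474,-0.333), axis 0.6° off world x.

Request:
{"name": "apply_moves", "arguments": {
  "increments": [
    {"slide": [2,-22,10],"dr": [0.005,-0.009,-0.061],"claw": 85},
    {"slide": [4,-21,10],"dr": [0,0,-0.061],"claw": 85},
    {"slide": [8,-20,10],"dr": [0,0,-0.068],"claw": 85},
    {"slide": [0,0,0],"dr": [0,0,0],"claw": 85}
  ]
}}

```text
time_s: 4.0
position: [0.4805, -0.3387, 0.1125]
eef_rot: [1.0, 0.003, 0.001, 0.001]
wrist_force: [-0.4, 0.3, -1.4]
gripper_width: 0.996
```

```bash
python3 - <<'E'
from h import *
st()
plan([((.474,-.333,.06),-89.4),((.474,-.333,.012),-89.4)],85,slide=24)
E
```

```text
t 4.0 p [ 0.4805 -0.3387  0.1125] yawy -89.65 tz [ 0.0014 -0.0016 -1.    ] F [-0.44  0.28 -1.43] M [-0.004  0.029 -0.006] g 0.996 j [-0.63  0.53  1.79 -0.    0.82  0.93]
[{"slide":[-2,-2,17],"dr":[0.002,-0.001,-0.001],"claw":85},{"slide":[-2,-2,18],"dr":[0,0,-0.002],"claw":85},{"slide":[-3,-2,17],"dr":[0,0,-0.001],"claw":85},{"slide":[0,0,16],"dr":[0,0,0],"claw":85},{"slide":[0,0,16],"dr":[0,0,0],"claw":85},{"slide":[0,0,16],"dr":[0,0,0],"claw":85}]
```

Request:
{"name": "apply_moves", "arguments": {
  "increments": [
    {"slide": [-2,-2,17],"dr": [0.002,-0.001,-0.001],"claw": 85},
    {"slide": [-2,-2,18],"dr": [0,0,-0.002],"claw": 85},
    {"slide": [-3,-2,17],"dr": [0,0,-0.001],"claw": 85},
    {"slide": [0,0,16],"dr": [0,0,0],"claw": 85},
    {"slide": [0,0,16],"dr": [0,0,0],"claw": 85},
    {"slide": [0,0,10],"dr": [0,0,0],"claw": 85},
    {"slide": [0,0,0],"dr": [0,0,0],"claw": 85}
  ]
}}

```text
time_s: 4.58
position: [0.4757, -0.33, 0.0163]
eef_rot: [1.0, 0.008, 0.001, 0.001]
wrist_force: [-0.3, -0.4, 0.5]
gripper_width: 0.997
```

```bash
python3 - <<'E'
from h import *
st()
plan([((.474,-.333,.012),-89.4)],40,slide=24)
E
```

```text
t 4.58 p [ 0.4757 -0.33    0.0163] yawy -89.05 tz [ 0.0022 -0.0014 -1.    ] F [-0.33 -0.4   0.54] M [-0.01   0.048 -0.012] g 0.997 j [-0.63  0.67  1.83  0.    0.64  0.93]
[{"slide":[-2,3,4],"dr":[0.001,-0.002,0.006],"claw":40}]
```

Request:
{"name": "apply_moves", "arguments": {
  "increments": [
    {"slide": [-2,3,4],"dr": [0.001,-0.002,0.006],"claw": 60},
    {"slide": [0,0,0],"dr": [0,0,0],"claw": 30},
    {"slide": [0,0,0],"dr": [0,0,0],"claw": 15},
    {"slide": [0,0,0],"dr": [0,0,0],"claw": 15},
    {"slide": [0,0,0],"dr": [0,0,0],"claw": 15},
    {"slide": [0,0,0],"dr": [0,0,0],"claw": 15},
    {"slide": [0,0,0],"dr": [0,0,0],"claw": 15},
    {"slide": [0,0,0],"dr": [0,0,0],"claw": 15}
  ]
}}

```text
time_s: 5.25
position: [0.4751, -0.3345, 0.0153]
eef_rot: [1.0, 0.005, 0.002, 0.001]
wrist_force: [0.4, -0.5, -2.5]
gripper_width: 0.248
```

```bash
python3 - <<'E'
from h import *
st()
E
```

```text
t 5.25 p [ 0.4751 -0.3345  0.0153] yawy -89.44 tz [ 0.0033 -0.0028 -1.    ] F [ 0.41 -0.5  -2.53] M [-0.021 -0.04  -0.029] g 0.248 j [-0.63  0.68  1.83 -0.    0.64  0.93]
```

Request:
{"name": "apply_moves", "arguments": {
  "increments": [
    {"slide": [0,0,-10],"dr": [0,0,0],"claw": 15},
    {"slide": [0,0,-20],"dr": [0,0,0],"claw": 15},
    {"slide": [0,0,-30],"dr": [0,0,0],"claw": 15},
    {"slide": [0,0,-30],"dr": [0,0,0],"claw": 15},
    {"slide": [0,0,-30],"dr": [0,0,0],"claw": 15},
    {"slide": [0,0,-30],"dr": [0,0,0],"claw": 15}
  ]
}}

```text
time_s: 5.75
position: [0.4692, -0.33, 0.165]
eef_rot: [1.0, 0.005, -0.006, -0.004]
wrist_force: [-0.1, -1.3, -3.1]
gripper_width: 0.25
```

```bash
python3 - <<'E'
from h import *
st()
plan([((.60,0.0,.17),-18)],15,slide=32)
E
```

```text
t 5.75 p [ 0.4692 -0.33    0.165 ] yawy -89.43 tz [-0.012   0.0084 -0.9999] F [-0.1  -1.26 -3.14] M [-0.085 -0.018 -0.019] g 0.25 j [-0.63  0.44  1.78 -0.    0.93  0.93]
[{"slide":[11,-27,0],"dr":[-0.009,0.011,-0.104],"claw":15},{"slide":[14,-26,0],"dr":[0,0,-0.104],"claw":15},{"slide":[17,-25,0],"dr":[0,0,-0.104],"claw":15},{"slide":[19,-23,-1],"dr":[0,0,-0.104],"claw":15},{"slide":[21,-20,0],"dr":[0,0,-0.104],"claw":15},{"slide":[23,-18,-1],"dr":[0,0,-0.104],"claw":15},{"slide":[25,-16,0],"dr":[0,0,-0.104],"claw":15},{"slide":[27,-13,-1],"dr":[0,0,-0.104],"claw":15}]
[{"slide":[28,-10,0],"dr":[0,0,-0.104],"claw":15},{"slide":[29,-7,-1],"dr":[0,0,-0.104],"claw":15},{"slide":[29,-4,0],"dr":[0,0,-0.103],"claw":15},{"slide":[30,-2,-1],"dr":[0,0,-0.104],"claw":15}]
```

Request:
{"name": "apply_moves", "arguments": {
  "increments": [
    {"slide": [11,-27,0],"dr": [-0.009,0.011,-0.104],"claw": 15},
    {"slide": [14,-26,0],"dr": [0,0,-0.104],"claw": 15},
    {"slide": [17,-25,0],"dr": [0,0,-0.104],"claw": 15},
    {"slide": [19,-23,-1],"dr": [0,0,-0.104],"claw": 15},
    {"slide": [21,-20,0],"dr": [0,0,-0.104],"claw": 15},
    {"slide": [23,-18,-1],"dr": [0,0,-0.104],"claw": 15},
    {"slide": [25,-16,0],"dr": [0,0,-0.104],"claw": 15},
    {"slide": [27,-13,-1],"dr": [0,0,-0.104],"claw": 15}
  ]
}}

```text
time_s: 6.42
position: [0.5578, -0.1082, 0.1823]
eef_rot: [0.907, 0.421, 0.005, 0.008]
wrist_force: [-0.0, -0.1, -2.6]
gripper_width: 0.249
```

Request:
{"name": "apply_moves", "arguments": {
  "increments": [
    {"slide": [28,-10,0],"dr": [0,0,-0.104],"claw": 15},
    {"slide": [29,-7,-1],"dr": [0,0,-0.104],"claw": 15},
    {"slide": [29,-4,0],"dr": [0,0,-0.103],"claw": 15},
    {"slide": [30,-2,-1],"dr": [0,0,-0.104],"claw": 15},
    {"slide": [0,0,0],"dr": [0,0,0],"claw": 15}
  ]
}}

```text
time_s: 6.83
position: [0.5987, 0.0146, 0.1868]
eef_rot: [0.792, 0.611, 0.004, 0.009]
wrist_force: [1.1, 0.1, -2.0]
gripper_width: 0.251
```

```bash
python3 - <<'E'
from h import *
c=imaging.camera("wrist"); save(c,"w2.png");st()
v,u=np.mgrid[0:480,0:640]
K=c["intrinsics"];d=c["z_map"]
P=np.stack([(u-K[0,2])/K[0,0]*d,(v-K[1,2])/K[1,1]*d,d],-1)@c["T"][:3,:3].T+c["T"][:3,3]
for p,z in [("shelf_top",.07),("foot_knob",.097)]:
  for q in nets.pinpoint("wrist",p)[:1]: print(p,q["conf"],px2w(c,q["point"],z))
plan([((.618,0.048,.12),-11.1)],15,slide=32)
E
```

```text
t 6.88 p [0.5978 0.0128 0.1865] yawy -14.93 tz [ 0.0156 -0.0112 -0.9998] F [-0.47 -0.5  -3.01] M [-0.021  0.041  0.001] g 0.248 j [ 0.01  0.43  1.74 -0.01  0.96  0.28]
[{"slide":[14,3,22],"dr":[0.017,0.008,-0.024],"claw":15},{"slide":[14,4,22],"dr":[0,0,-0.024],"claw":15},{"slide":[14,4,22],"dr":[0,0,-0.024],"claw":15}]
```

View pics/w2.png

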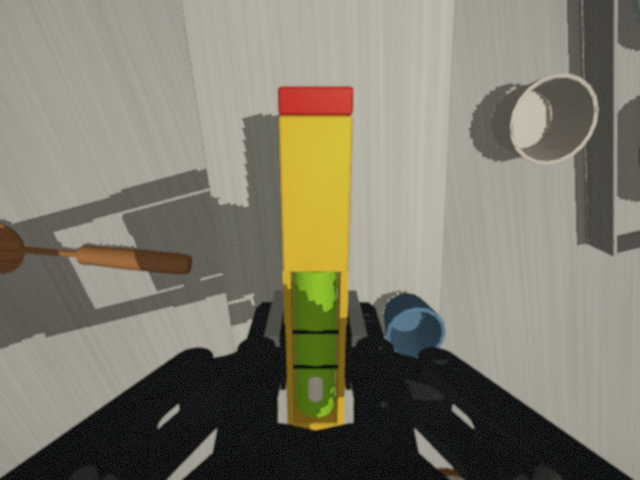

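Wrist view: the level is gripped straight with the red end at (316,100), the dish is at (415,330) clear of it, and the bubble is at its black end. I'll check the shelf edges from depth.

```bash
python3 - <<'E'
from h import *
for n in ["wrist","top","scene"]:
    c=imaging.camera(n)
    v,u=np.mgrid[0:480,0:640]
    K=c["intrinsics"];d=c["z_map"]
    P=np.stack([(u-K[0,2])/K[0,0]*d,(v-K[1,2])/K[1,1]*d,d],-1)@c["T"][:3,:3].T+c["T"][:3,3]
    for a in (78.9,):
        U=np.array([np.cos(np.radians(a)),np.sin(np.radians(a))]);X=np.array([U[1],-U[0]])
        Q=P[...,:2]-[.618,.048];y=Q@U;x=Q@X
        m=(d>0)&(P[...,2]>.06)&(P[...,2]<.08)&(abs(x)<.12)&(abs(y)<.17)
        for lo,hi in [(-.13,-.09),(-.08,-.04),(-.04,0),(0,.04),(.04,.08),(.08,.12)]:
            mm=m&(y>lo)&(y<hi)
            if mm.sum()>50: print(n,lo,mm.sum(),np.percentile(x[mm],[0.5,99.5]).round(4),P[mm][:,2].mean().round(4))
        mm=m&(abs(x)<.07); print("y ext",np.percentile(y[mm&(x<-.03)],[.3,99.7]).round(4))
E
```

```text
wrist -0.13 3449 [-0.0825  0.086 ] 0.0718
wrist -0.08 7726 [-0.0821  0.0858] 0.0705
wrist -0.04 8922 [-0.082  0.086] 0.0703
wrist 0 10328 [-0.0819  0.086 ] 0.0701
wrist 0.04 15227 [-0.0818  0.0859] 0.0699
wrist 0.08 12396 [-0.0818  0.0855] 0.0697
y ext [-0.1086  0.1087]
top -0.08 59 [-0.0234 -0.0102] 0.0687
top -0.04 62 [-0.034  -0.0078] 0.0689
top 0 98 [-0.039  -0.0045] 0.0696
top 0.04 504 [-0.0835  0.0826] 0.0687
top 0.08 1026 [-0.0834  0.085 ] 0.0685
y ext [-0.0112  0.1316]
scene -0.13 743 [-0.0842  0.0864] 0.0698
scene -0.08 1000 [-0.084   0.0861] 0.0692
scene -0.04 1002 [-0.0842  0.086 ] 0.0689
scene 0 1032 [-0.0838  0.0872] 0.0688
scene 0.04 1039 [-0.0836  0.0875] 0.0687
scene 0.08 1049 [-0.083   0.0875] 0.0685
y ext [-0.1364  0.1318]
```

Request:
{"name": "apply_moves", "arguments": {
  "increments": [
    {"slide": [15,4,20],"dr": [0.017,0.008,-0.024],"claw": 15},
    {"slide": [15,5,20],"dr": [0,0,-0.024],"claw": 15},
    {"slide": [14,5,20],"dr": [0,0,-0.024],"claw": 15},
    {"slide": [0,0,0],"dr": [0,0,0],"claw": 15}
  ]
}}

```text
time_s: 7.47
position: [0.6227, 0.0432, 0.1263]
eef_rot: [0.775, 0.632, 0.001, 0.001]
wrist_force: [-1.6, 0.4, -4.2]
gripper_width: 0.249
```

```bash
python3 - <<'E'
from h import *
st()
plan([((.620,0.0505,.10),-11.1)],15,slide=9)
E
```

```text
t 7.47 p [0.6227 0.0432 0.1263] yawy -11.65 tz [ 3.2e-03  1.0e-04 -1.0e+00] F [-1.58  0.44 -4.2 ] M [-0.018  0.063  0.026] g 0.249 j [ 0.05  0.55  1.7  -0.    0.89  0.25]
[{"slide":[1.6,-1,6.6],"dr":[0.003,-0.001,-0.002],"claw":15},{"slide":[1.7,-1,6.6],"dr":[0,0,-0.003],"claw":15},{"slide":[1.6,-1,6.5],"dr":[0,0,-0.002],"claw":15},{"slide":[1.7,-1.1,6.6],"dr":[0,0,-0.003],"claw":15}]
```

Request:
{"name": "apply_moves", "arguments": {
  "increments": [
    {"slide": [1.6,-1,6.6],"dr": [0.003,-0.001,-0.002],"claw": 15},
    {"slide": [1.7,-1,6.6],"dr": [0,0,-0.003],"claw": 15},
    {"slide": [1.6,-1,6.5],"dr": [0,0,-0.002],"claw": 15},
    {"slide": [1.7,-1,6.6],"dr": [0,0,-0.003],"claw": 15},
    {"slide": [0,0,0],"dr": [0,0,0],"claw": 15}
  ]
}}

```text
time_s: 7.88
position: [0.619, 0.0469, 0.0988]
eef_rot: [0.774, 0.633, -0.001, 0.0]
wrist_force: [-0.6, -0.6, -3.7]
gripper_width: 0.246
```

```bash
python3 - <<'E'
from h import *
st()
plan([((.620,0.0505,.088),-11.1)],15,slide=4)
E
```

```text
t 7.88 p [0.619  0.0469 0.0988] yawy -11.41 tz [-9.0e-04 -1.1e-03 -1.0e+00] F [-0.57 -0.62 -3.75] M [ 0.022  0.048 -0.051] g 0.246 j [ 0.06  0.59  1.72 -0.    0.84  0.26]
[{"slide":[1.2,0.1,3.6],"dr":[-0.001,0.001,-0.002],"claw":15},{"slide":[1.3,0.1,3.6],"dr":[0,0,-0.002],"claw":15},{"slide":[1.2,0.1,3.6],"dr":[0,0,-0.001],"claw":15}]
```

Request:
{"name": "apply_moves", "arguments": {
  "increments": [
    {"slide": [1.2,0,3.6],"dr": [-0.001,0.001,-0.002],"claw": 15},
    {"slide": [1.3,0,3.6],"dr": [0,0,-0.002],"claw": 15},
    {"slide": [1.2,0,2],"dr": [0,0,-0.001],"claw": 15},
    {"slide": [0,0,1],"dr": [0,0,0],"claw": 15},
    {"slide": [0,0,0],"dr": [0,0,0],"claw": 15}
  ]
}}

```text
time_s: 8.3
position: [0.6202, 0.0504, 0.0888]
eef_rot: [0.772, 0.635, 0.001, 0.001]
wrist_force: [-0.3, -0.3, -3.0]
gripper_width: 0.248
```

Request:
{"name": "apply_moves", "arguments": {
  "increments": [
    {"slide": [0,0,1],"dr": [0,0,0],"claw": 15},
    {"slide": [0,0,0],"dr": [0,0,0],"claw": 15}
  ]
}}

```text
time_s: 8.47
position: [0.6204, 0.0505, 0.088]
eef_rot: [0.772, 0.635, 0.001, 0.001]
wrist_force: [-1.5, 0.3, -3.3]
gripper_width: 0.245
```

Request:
{"name": "apply_moves", "arguments": {
  "increments": [
    {"slide": [0,0,1],"dr": [0,0,0],"claw": 15},
    {"slide": [0,0,0],"dr": [0,0,0],"claw": 15}
  ]
}}

```text
time_s: 8.63
position: [0.6207, 0.0506, 0.0872]
eef_rot: [0.772, 0.635, 0.001, 0.001]
wrist_force: [-0.3, 0.0, -2.7]
gripper_width: 0.245
```

Request:
{"name": "apply_moves", "arguments": {
  "increments": [
    {"slide": [0,0,1],"dr": [0,0,0],"claw": 15},
    {"slide": [0,0,0.5],"dr": [0,0,0],"claw": 15}
  ]
}}

```text
time_s: 8.8
position: [0.6209, 0.0505, 0.0859]
eef_rot: [0.772, 0.635, 0.001, 0.001]
wrist_force: [-0.1, 0.1, -3.0]
gripper_width: 0.248
```

Request:
{"name": "apply_moves", "arguments": {
  "increments": [
    {"slide": [0,0,0.8],"dr": [0,0,0],"claw": 15},
    {"slide": [0,0,0],"dr": [0,0,0],"claw": 15}
  ]
}}

```text
time_s: 8.97
position: [0.6209, 0.0505, 0.0849]
eef_rot: [0.772, 0.635, 0.001, 0.001]
wrist_force: [-0.1, -0.8, -3.2]
gripper_width: 0.249
```

Request:
{"name": "apply_moves", "arguments": {
  "increments": [
    {"slide": [0,0,0.7],"dr": [0,0,0],"claw": 15},
    {"slide": [0,0,0],"dr": [0,0,0],"claw": 15}
  ]
}}

```text
time_s: 9.13
position: [0.621, 0.0505, 0.0842]
eef_rot: [0.772, 0.635, 0.001, 0.001]
wrist_force: [-0.3, 0.5, -2.3]
gripper_width: 0.246
```

Request:
{"name": "apply_moves", "arguments": {
  "increments": [
    {"slide": [0,0,0.7],"dr": [0,0,0],"claw": 15},
    {"slide": [0,0,0],"dr": [0,0,0],"claw": 15}
  ]
}}

```text
time_s: 9.3
position: [0.6212, 0.0505, 0.0843]
eef_rot: [0.772, 0.635, 0.002, 0.001]
wrist_force: [0.4, -0.8, -3.0]
gripper_width: 0.242
```

Request:
{"name": "apply_moves", "arguments": {
  "increments": [
    {"slide": [0,0,0.8],"dr": [0,0,0],"claw": 15},
    {"slide": [0,0,0],"dr": [0,0,0],"claw": 15}
  ]
}}

```text
time_s: 9.47
position: [0.6214, 0.0505, 0.0842]
eef_rot: [0.772, 0.635, 0.002, 0.002]
wrist_force: [0.1, -0.1, -2.1]
gripper_width: 0.248
```

```bash
python3 - <<'E'
from h import *
c=imaging.camera("wrist"); save(c,"w3.png");st()
E
```

```text
t 9.52 p [0.6214 0.0505 0.0841] yawy -11.13 tz [ 4.8e-03 -3.0e-04 -1.0e+00] F [-1.23  0.67 -1.57] M [-0.09   0.157 -0.103] g 0.25 j [ 0.06  0.61  1.72 -0.    0.81  0.26]
```

View pics/w3.png

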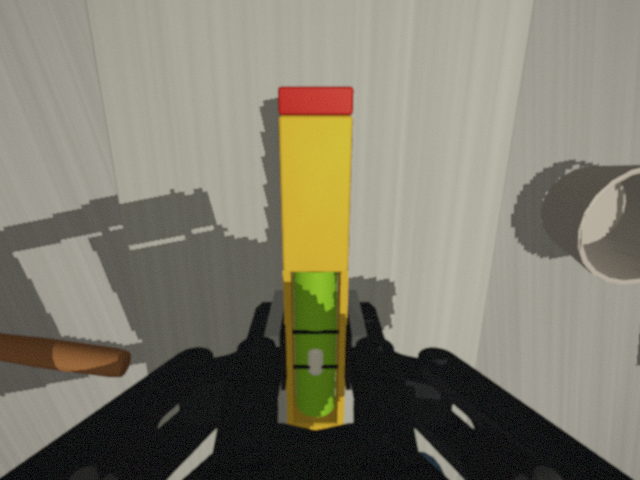

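Contact: z has stopped at 0.084 and the load on the wrist is coming off. I'll let go.

Request:
{"name": "apply_moves", "arguments": {
  "increments": [
    {"slide": [0,0,0],"dr": [0,0,0],"claw": 24},
    {"slide": [0,0,0],"dr": [0,0,0],"claw": 30},
    {"slide": [0,0,0],"dr": [0,0,0],"claw": 45},
    {"slide": [0,0,0],"dr": [0,0,0],"claw": 60},
    {"slide": [0,0,0],"dr": [0,0,0],"claw": 60},
    {"slide": [0,0,-15],"dr": [0,0,0],"claw": 60},
    {"slide": [0,0,-25],"dr": [0,0,0],"claw": 60},
    {"slide": [0,0,-25],"dr": [0,0,0],"claw": 60}
  ]
}}

```text
time_s: 10.18
position: [0.6185, 0.0504, 0.1456]
eef_rot: [0.772, 0.635, -0.001, -0.001]
wrist_force: [1.1, 0.2, 0.8]
gripper_width: 0.707
```

```bash
python3 - <<'E'
from h import *
c=imaging.camera("wrist"); save(c,"w4.png");st()
for p in ("level_center","shelf_top"):
  for q in nets.pinpoint("wrist",p)[:1]: print(p,q["conf"],px2w(c,q["point"],.0925 if p[0]=="l" else .07))
E
```

```text
t 10.23 p [0.6215 0.0505 0.1509] yawy -11.13 tz [ 4.4e-03 -1.0e-04 -1.0e+00] F [1.61 0.68 3.05] M [-0.017 -0.05  -0.012] g 0.705 j [ 0.06  0.52  1.69 -0.    0.93  0.26]
level_center 0.71 [0.62215241 0.0506879  0.0925    ]
```

View pics/w4.png

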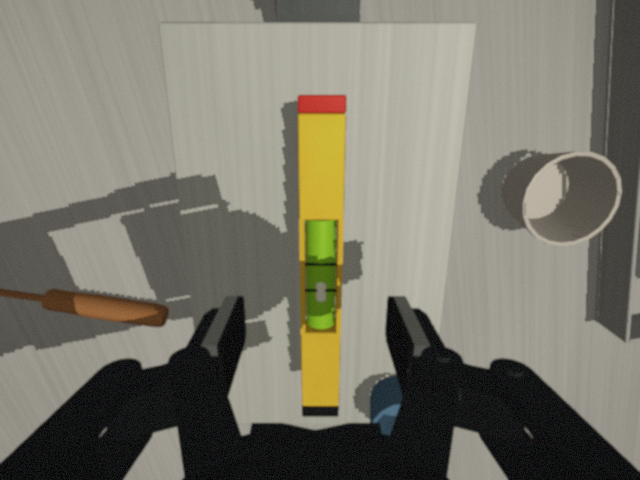

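Wrist view: the level stands along the middle of the shelf. The lines are at rows 264 and 290 and the bubble at about row 292, so it is some 8.7 mm towards the black end (needs about 1.5 rad clockwise). Now to the knob.

```bash
python3 - <<'E'
from h import *
plan([((.6537,.220,.165),48)],70,slide=32)
E
```

```text
[{"slide":[19,0,-2],"dr":[0.004,0,-0.115],"claw":70},{"slide":[19,2,-2],"dr":[0,0,-0.115],"claw":70},{"slide":[19,4,-2],"dr":[0,0,-0.115],"claw":70},{"slide":[18,7,-2],"dr":[0,0,-0.115],"claw":70},{"slide":[17,8,-2],"dr":[0,0,-0.114],"claw":70},{"slide":[16,10,-2],"dr":[0,-0.001,-0.115],"claw":70},{"slide":[15,12,-2],"dr":[0,0,-0.114],"claw":70},{"slide":[13,14,-2],"dr":[0,0,-0.115],"claw":70}]
[{"slide":[12,16,-1],"dr":[0,0,-0.114],"claw":70}]
```

Request:
{"name": "apply_moves", "arguments": {
  "increments": [
    {"slide": [19,0,-2],"dr": [0.004,0,-0.115],"claw": 70},
    {"slide": [19,2,-2],"dr": [0,0,-0.115],"claw": 70},
    {"slide": [19,4,-2],"dr": [0,0,-0.115],"claw": 70},
    {"slide": [18,7,-2],"dr": [0,0,-0.115],"claw": 70},
    {"slide": [17,8,-2],"dr": [0,0,-0.114],"claw": 70},
    {"slide": [16,10,-2],"dr": [0,0,-0.115],"claw": 70},
    {"slide": [15,12,-2],"dr": [0,0,-0.114],"claw": 70},
    {"slide": [13,14,-2],"dr": [0,0,-0.115],"claw": 70}
  ]
}}

```text
time_s: 11.0
position: [0.6439, 0.2019, 0.1556]
eef_rot: [0.396, 0.918, -0.004, -0.005]
wrist_force: [1.0, -0.3, 0.3]
gripper_width: 0.817
```

Request:
{"name": "apply_moves", "arguments": {
  "increments": [
    {"slide": [12,16,-1],"dr": [0,0,-0.114],"claw": 70},
    {"slide": [0,0,0],"dr": [0,0,0],"claw": 70},
    {"slide": [0,0,0],"dr": [0,0,0],"claw": 70}
  ]
}}

```text
time_s: 11.25
position: [0.6462, 0.226, 0.153]
eef_rot: [0.336, 0.942, -0.004, -0.007]
wrist_force: [0.4, -0.1, 0.6]
gripper_width: 0.823
```

```bash
python3 - <<'E'
from h import *
c=imaging.camera("wrist"); save(c,"w5.png");st()
for q in nets.pinpoint("wrist","foot_knob")[:2]: print(q["conf"],q["point"],px2w(c,q["point"],.097))
v,u=np.mgrid[0:480,0:640]
K=c["intrinsics"];d=c["z_map"]
P=np.stack([(u-K[0,2])/K[0,0]*d,(v-K[1,2])/K[1,1]*d,d],-1)@c["T"][:3,:3].T+c["T"][:3,3]
m=(d>0)&(np.hypot(P[...,0]-.6537,P[...,1]-.22)<.04)&(abs(P[...,2]-.112)<.005)
print(m.sum(),cv2.minEnclosingCircle(P[m][:,:2].astype(np.float32)),np.median(P[m][:,2]))
plan([((.6537,.220,.12),48),((.6537,.220,.088),48)],70,slide=20)
E
```

```text
t 11.3 p [0.646  0.2259 0.1528] yawy 50.71 tz [-0.0156 -0.0031 -0.9999] F [ 0.39 -0.01 -0.29] M [-0.022  0.018 -0.025] g 0.822 j [ 0.32  0.6   1.53  0.    1.03 -0.57]
0.6 [317.3, 273.6] [0.65391266 0.22121171 0.097     ]
4302 ((0.6540932059288025, 0.21923494338989258), 0.022420478984713554) 0.11278177467384816
[{"slide":[-5,1,17],"dr":[-0.012,-0.01,0.023],"claw":70},{"slide":[-4,0,16],"dr":[0,0,0.023],"claw":70},{"slide":[0,0,16],"dr":[0,0,0],"claw":70},{"slide":[0,0,16],"dr":[0,0,0],"claw":70}]
```

View pics/w5.png

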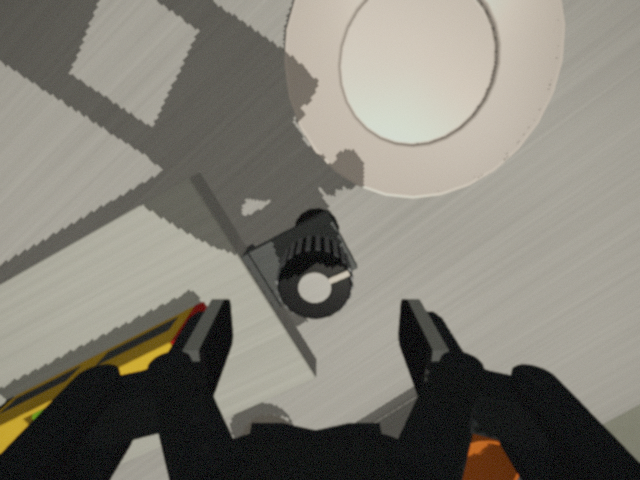

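The knob is at (315,285) in the wrist view, measured at (0.654,0.220). The fingers clear the level's red end by about 40 mm, so I'll descend.

Request:
{"name": "apply_moves", "arguments": {
  "increments": [
    {"slide": [-5,1,14],"dr": [-0.012,-0.01,0.023],"claw": 62},
    {"slide": [-4,0,14],"dr": [0,0,0.023],"claw": 62},
    {"slide": [0,0,0],"dr": [0,0,0],"claw": 62}
  ]
}}

```text
time_s: 11.6
position: [0.6535, 0.2174, 0.1237]
eef_rot: [0.362, 0.932, -0.0, 0.0]
wrist_force: [-0.3, -0.5, -0.5]
gripper_width: 0.724
```

```bash
python3 - <<'E'
from h import *
st()
plan([((.654,.220,.088),48)],62,slide=9)
E
```

```text
t 11.6 p [0.6535 0.2174 0.1237] yawy 47.52 tz [-0.e+00 -9.e-04 -1.e+00] F [-0.27 -0.54 -0.47] M [0.017 0.023 0.034] g 0.724 j [ 0.3   0.64  1.54 -0.    0.96 -0.52]
[{"slide":[0.3,0.6,8.9],"dr":[-0.001,0.001,-0.002],"claw":62},{"slide":[0.3,0.6,8.9],"dr":[0,0,-0.002],"claw":62},{"slide":[0.4,0.5,9],"dr":[0,0,-0.002],"claw":62},{"slide":[0.3,0.6,8.9],"dr":[0,0,-0.002],"claw":62}]
```

Request:
{"name": "apply_moves", "arguments": {
  "increments": [
    {"slide": [0.5,0.6,10],"dr": [0,0,-0.002],"claw": 62},
    {"slide": [0.5,0.6,10],"dr": [0,0,-0.002],"claw": 62},
    {"slide": [0.4,0.5,10],"dr": [0,0,-0.002],"claw": 62},
    {"slide": [0.3,0.6,5],"dr": [0,0,-0.002],"claw": 62},
    {"slide": [0,0,0],"dr": [0,0,0],"claw": 62}
  ]
}}

```text
time_s: 12.02
position: [0.6532, 0.2179, 0.0843]
eef_rot: [0.36, 0.933, -0.001, -0.001]
wrist_force: [-0.7, -0.7, 0.1]
gripper_width: 0.723
```

```bash
python3 - <<'E'
from h import *
st()
plan([((.654,.220,.088),48)],62,slide=9)
E
```

```text
t 12.02 p [0.6532 0.2179 0.0843] yawy 47.81 tz [-0.0031 -0.0018 -1.    ] F [-0.7  -0.73  0.09] M [-0.01   0.012 -0.014] g 0.723 j [ 0.31  0.69  1.55 -0.    0.9  -0.53]
[{"slide":[0.8,2,-3.7],"dr":[-0.003,-0.001,-0.003],"claw":62}]
```

Request:
{"name": "apply_moves", "arguments": {
  "increments": [
    {"slide": [0.8,2,-1],"dr": [-0.003,-0.001,-0.003],"claw": 55},
    {"slide": [0,0,0],"dr": [0,0,0],"claw": 45},
    {"slide": [0,0,0],"dr": [0,0,0],"claw": 36},
    {"slide": [0,0,0],"dr": [0,0,0],"claw": 36},
    {"slide": [0,0,0],"dr": [0,0,0],"claw": 36},
    {"slide": [0,0,0],"dr": [0,0,0],"claw": 36}
  ]
}}

```text
time_s: 12.52
position: [0.6528, 0.2192, 0.0852]
eef_rot: [0.358, 0.934, -0.002, -0.001]
wrist_force: [1.1, -1.0, -3.1]
gripper_width: 0.473
```

```bash
python3 - <<'E'
from h import *
c=imaging.camera("wrist");save(c,"w6.png");st()
E
```

```text
t 12.57 p [0.6528 0.2192 0.0852] yawy 48.07 tz [-0.0031 -0.0025 -1.    ] F [ 0.56 -0.22 -4.24] M [ 0.009 -0.144 -0.015] g 0.471 j [ 0.31  0.69  1.55 -0.    0.91 -0.53]
```

View pics/w6.png

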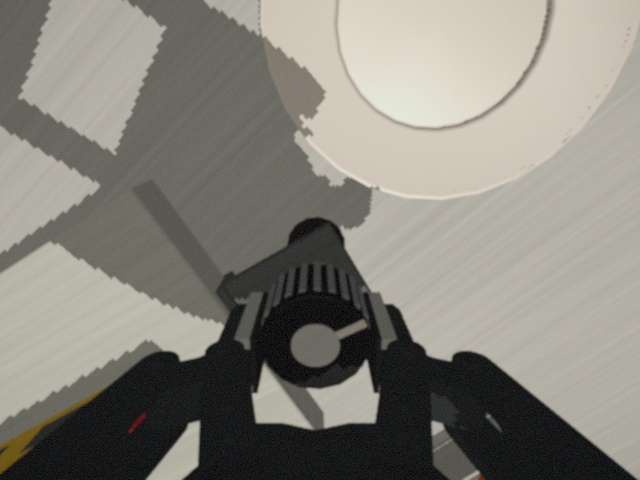

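Request:
{"name": "apply_moves", "arguments": {
  "increments": [
    {"slide": [0,0,0],"dr": [0,0,0.08],"claw": 36},
    {"slide": [0,0,0],"dr": [0,0,0.1],"claw": 36},
    {"slide": [0,0,0],"dr": [0,0,0.11],"claw": 36},
    {"slide": [0,0,0],"dr": [0,0,0.11],"claw": 36},
    {"slide": [0,0,0],"dr": [0,0,0.11],"claw": 36},
    {"slide": [0,0,0],"dr": [0,0,0.11],"claw": 36}
  ]
}}

```text
time_s: 13.07
position: [0.6527, 0.2192, 0.0851]
eef_rot: [0.634, 0.773, -0.002, -0.0]
wrist_force: [0.2, -1.2, -3.9]
gripper_width: 0.474
```

```bash
python3 - <<'E'
from h import *
st()
E
```

```text
t 13.07 p [0.6527 0.2192 0.0851] yawy 11.26 tz [-0.003  -0.0035 -1.    ] F [ 0.17 -1.17 -3.89] M [-0.055 -0.09   0.102] g 0.474 j [ 0.31  0.69  1.55 -0.    0.91  0.11]
```

Request:
{"name": "apply_moves", "arguments": {
  "increments": [
    {"slide": [0,0,0],"dr": [0,0,0.11],"claw": 36},
    {"slide": [0,0,0],"dr": [0,0,0.11],"claw": 36},
    {"slide": [0,0,0],"dr": [0,0,0.11],"claw": 36},
    {"slide": [0,0,0],"dr": [0,0,0.11],"claw": 36},
    {"slide": [0,0,0],"dr": [0,0,0.11],"claw": 36},
    {"slide": [0,0,0],"dr": [0,0,0.11],"claw": 36},
    {"slide": [0,0,0],"dr": [0,0,0.11],"claw": 36},
    {"slide": [0,0,0],"dr": [0,0,0],"claw": 36}
  ]
}}

```text
time_s: 13.73
position: [0.6525, 0.2192, 0.0852]
eef_rot: [0.888, 0.46, -0.003, 0.001]
wrist_force: [1.5, -1.3, -4.1]
gripper_width: 0.473
```

```bash
python3 - <<'E'
from h import *
st()
E
```

```text
t 13.73 p [0.6525 0.2192 0.0852] yawy -35.26 tz [-0.0037 -0.0042 -1.    ] F [ 1.52 -1.34 -4.1 ] M [ 0.077  0.022 -0.031] g 0.473 j [ 0.31  0.69  1.55 -0.    0.91  0.93]
```

Request:
{"name": "apply_moves", "arguments": {
  "increments": [
    {"slide": [0,0,0],"dr": [0,0,0],"claw": 48},
    {"slide": [0,0,0],"dr": [0,0,0],"claw": 62},
    {"slide": [0,0,0],"dr": [0,0,0],"claw": 62},
    {"slide": [0,0,-12],"dr": [0,0,0],"claw": 62},
    {"slide": [0,0,-25],"dr": [0,0,0],"claw": 62},
    {"slide": [0,0,-30],"dr": [0,0,0],"claw": 62}
  ]
}}

```text
time_s: 14.23
position: [0.6497, 0.2191, 0.1503]
eef_rot: [0.885, 0.466, -0.007, -0.0]
wrist_force: [-0.3, -0.4, 0.3]
gripper_width: 0.725
```

```bash
python3 - <<'E'
from h import *
st()
plan([((.6215,.0505,.15),-11.1)],62,slide=32)
E
```

```text
t 14.23 p [0.6497 0.2191 0.1503] yawy -34.49 tz [-0.0126 -0.0066 -0.9999] F [-0.34 -0.38  0.3 ] M [ 0.     0.001 -0.017] g 0.725 j [ 0.31  0.61  1.53 -0.    1.02  0.91]
[{"slide":[-26,12,0],"dr":[-0.007,0.012,-0.068],"claw":62},{"slide":[-27,10,0],"dr":[0,0,-0.068],"claw":62},{"slide":[-27,9,0],"dr":[0,0,-0.068],"claw":62},{"slide":[-28,6,0],"dr":[0,0,-0.068],"claw":62},{"slide":[-28,5,0],"dr":[0,0,-0.068],"claw":62},{"slide":[-28,3,1],"dr":[0,0,-0.068],"claw":62}]
```

Request:
{"name": "apply_moves", "arguments": {
  "increments": [
    {"slide": [-26,12,0],"dr": [-0.007,0.012,-0.068],"claw": 62},
    {"slide": [-27,10,0],"dr": [0,0,-0.068],"claw": 62},
    {"slide": [-27,9,0],"dr": [0,0,-0.068],"claw": 62},
    {"slide": [-28,6,0],"dr": [0,0,-0.068],"claw": 62},
    {"slide": [-28,5,0],"dr": [0,0,-0.068],"claw": 62},
    {"slide": [-28,3,1],"dr": [0,0,-0.068],"claw": 62},
    {"slide": [0,0,0],"dr": [0,0,0],"claw": 62},
    {"slide": [0,0,0],"dr": [0,0,0],"claw": 62}
  ]
}}

```text
time_s: 14.9
position: [0.6311, 0.0478, 0.1696]
eef_rot: [0.761, 0.649, 0.013, 0.007]
wrist_force: [1.1, -0.3, 0.8]
gripper_width: 0.725
```

```bash
python3 - <<'E'
from h import *
c=imaging.camera("wrist");save(c,"w7.png");st()
im=cv2.cvtColor(c["img"],cv2.COLOR_RGB2BGR)
cv2.imwrite("pics/w7z.png",cv2.resize(im[180:360,240:400],None,fx=3.3,fy=3.3,interpolation=cv2.INTER_CUBIC))
E
```

```text
t 14.95 p [0.6313 0.0479 0.1697] yawy -9.1 tz [ 0.0287  0.0058 -0.9996] F [-0.16  0.2  -0.05] M [-0.008 -0.034  0.022] g 0.726 j [0.05 0.49 1.67 0.01 0.94 0.21]
```

View pics/w7z.png

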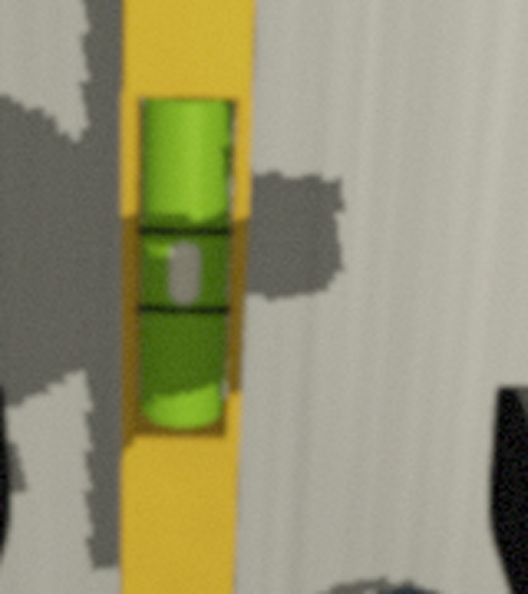

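```bash
python3 - <<'E'
from h import *
plan([((.607,-.026,.15),-11.1)],62,slide=25)
E
```

```text
[{"slide":[-19,-3,5],"dr":[0.027,-0.01,0.009],"claw":62},{"slide":[-19,-3,5],"dr":[0,0,0.009],"claw":62},{"slide":[-20,-3,5],"dr":[0,0,0.009],"claw":62},{"slide":[-19,-2,4],"dr":[0,0,0.008],"claw":62}]
```

Request:
{"name": "apply_moves", "arguments": {
  "increments": [
    {"slide": [-19,-3,5],"dr": [0.027,-0.01,0.009],"claw": 62},
    {"slide": [-19,-3,5],"dr": [0,0,0.009],"claw": 62},
    {"slide": [-20,-3,5],"dr": [0,0,0.009],"claw": 62},
    {"slide": [-19,-2,4],"dr": [0,0,0.008],"claw": 62},
    {"slide": [0,0,0],"dr": [0,0,0],"claw": 62},
    {"slide": [0,0,0],"dr": [0,0,0],"claw": 62}
  ]
}}

```text
time_s: 15.45
position: [0.6105, -0.0217, 0.1538]
eef_rot: [0.771, 0.637, 0.003, 0.001]
wrist_force: [-0.1, 0.4, 1.3]
gripper_width: 0.723
```

```bash
cat >> h.py <<'E'
def bub(name,x0=None):
    c=imaging.camera("wrist");im=c["img"];hsv=cv2.cvtColor(im,cv2.COLOR_RGB2HSV)
    g=(hsv[...,0]>35)&(hsv[...,0]<60)&(hsv[...,1]>150)&(hsv[...,2]>60)
    n,l,s,ce=cv2.connectedComponentsWithStats(cv2.morphologyEx(g.astype(np.uint8),cv2.MORPH_CLOSE,np.ones((5,5))))
    k=1+np.argmax(s[1:,4]);x,y,w,h,_=s[k]
    a,b=max(y-12,0),y+h+12;lft,rt=max(x-12,0),x+w+12
    bgr=cv2.cvtColor(im,cv2.COLOR_RGB2BGR)
    f=min(590/(b-a),8)
    cv2.imwrite("pics/"+name,cv2.resize(bgr[a:b,lft:rt],None,fx=f,fy=f,interpolation=cv2.INTER_CUBIC))
    print("box",x,y,w,h,"scale",round(f,2),"row0",a)
    m=x+w//2
    st=im[y-4:y+h+4,m-3:m+4].astype(float).mean(1); st2=im[y-4:y+h+4,x+2:x+w-2].astype(float).mean(1)
    for i in range(len(st)): 
        if 0.2*h<i<0.85*h: print(y-4+i,st[i].astype(int),st2[i].astype(int))
    return c
E
python3 - <<'E'
from h import *
st();c=bub("w8z.png");save(c,"w8.png")
print(c["T"].round(3).tolist())
E
```

```text
t 15.45 p [ 0.6105 -0.0217  0.1538] yawy -10.88 tz [ 0.0062  0.0016 -1.    ] F [-0.12  0.39  1.3 ] M [-0.043 -0.012 -0.023] g 0.723 j [-0.06  0.5   1.72  0.    0.92  0.13]
box 293 66 33 133 scale 3.76 row0 54
89 [158 199  62] [128 171  42]
90 [157 198  61] [129 171  42]
91 [158 199  62] [129 172  43]
92 [157 198  61] [129 173  42]
93 [158 199  62] [130 173  43]
94 [158 199  61] [130 173  43]
95 [158 200  62] [130 173  44]
96 [158 199  61] [130 173  43]
97 [157 199  60] [130 173  43]
98 [158 200  62] [130 174  44]
99 [158 200  62] [131 174  44]
100 [157 199  60] [131 174  43]
101 [157 199  60] [131 174  42]
102 [158 199  62] [131 175  44]
103 [157 199  60] [131 174  43]
104 [158 199  61] [131 174  43]
105 [158 199  62] [131 174  43]
106 [158 199  61] [131 174  44]
107 [157 199  61] [131 174  43]
108 [157 199  61] [131 175  44]
109 [157 199  59] [131 175  43]
110 [157 199  61] [131 175  44]
111 [158 199  61] [131 175  43]
112 [157 199  61] [131 174  43]
113 [157 199  60] [129 173  42]
114 [157 198  61] [129 171  42]
115 [157 199  60] [129 171  42]
116 [156 198  58] [128 171  42]
117 [1
[... 1293 characters left out ...]
9  41]
158 [153 196  56] [126 169  41]
159 [152 196  55] [126 169  41]
160 [153 195  56] [126 169  40]
161 [152 195  55] [126 169  41]
162 [153 196  57] [127 170  41]
163 [151 195  55] [126 170  40]
164 [153 195  55] [127 170  41]
165 [152 195  55] [127 170  40]
166 [152 195  56] [128 171  41]
167 [152 195  56] [127 171  42]
168 [153 195  56] [128 171  41]
169 [151 194  54] [127 171  42]
170 [151 194  53] [127 170  40]
171 [151 194  53] [127 171  41]
172 [152 195  55] [128 171  42]
173 [151 194  54] [128 171  41]
174 [151 195  55] [129 172  43]
175 [151 194  54] [128 171  42]
[[0.982, -0.181, -0.053, 0.626], [-0.188, -0.933, -0.307, 0.057], [0.006, 0.311, -0.95, 0.297], [0.0, 0.0, 0.0, 1.0]]
```

View pics/w8z.png

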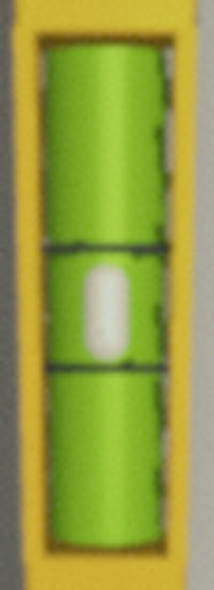

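View pics/w8.png

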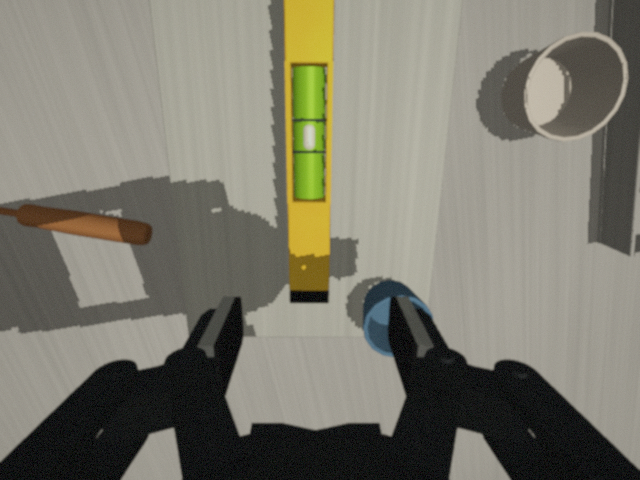

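The view is now almost straight down. Lines sit at rows 119.6 and 151.5 and the bubble's middle at 136.6, so it is 0.5 mm towards the black end. I'll give the knob a fine turn of about 0.09 rad more.

```bash
python3 - <<'E'
from h import *
plan([((.653,.2195,.15),-11.1)],62,slide=32)
E
```

```text
[{"slide":[31,0,1],"dr":[0.006,-0.003,0.001],"claw":62},{"slide":[31,-1,0],"dr":[0,0,0],"claw":62},{"slide":[30,0,0],"dr":[0,0,0.001],"claw":62},{"slide":[31,-1,1],"dr":[0,0,0],"claw":62},{"slide":[30,0,0],"dr":[0,0,0.001],"claw":62},{"slide":[31,-1,1],"dr":[0,0,0],"claw":62},{"slide":[30,-1,0],"dr":[0,0,0.001],"claw":62},{"slide":[31,0,1],"dr":[0,0,0],"claw":62}]
```

Request:
{"name": "apply_moves", "arguments": {
  "increments": [
    {"slide": [31,0,0],"dr": [0.006,-0.003,0],"claw": 62},
    {"slide": [31,-1,0],"dr": [0,0,0],"claw": 62},
    {"slide": [31,0,0],"dr": [0,0,0],"claw": 62},
    {"slide": [31,-1,0],"dr": [0,0,0],"claw": 62},
    {"slide": [31,0,0],"dr": [0,0,0],"claw": 62},
    {"slide": [31,-1,0],"dr": [0,0,0],"claw": 62},
    {"slide": [31,-1,0],"dr": [0,0,0],"claw": 62},
    {"slide": [31,0,0],"dr": [0,0,0],"claw": 62}
  ]
}}

```text
time_s: 16.17
position: [0.6565, 0.2396, 0.1581]
eef_rot: [0.771, 0.637, 0.002, 0.001]
wrist_force: [0.5, -0.7, 0.1]
gripper_width: 0.727
```

Request:
{"name": "apply_moves", "arguments": {
  "increments": [
    {"slide": [0,0,0],"dr": [0,0,0],"claw": 62},
    {"slide": [0,0,0],"dr": [0,0,0],"claw": 62}
  ]
}}

```text
time_s: 16.33
position: [0.6569, 0.2503, 0.159]
eef_rot: [0.768, 0.641, 0.005, 0.001]
wrist_force: [0.2, 0.1, 0.0]
gripper_width: 0.729
```

```bash
python3 - <<'E'
from h import *
st()
plan([((.653,.2195,.12),-11.1)],62,slide=15)
E
```

```text
t 16.33 p [0.6569 0.2503 0.159 ] yawy -10.27 tz [ 0.0087  0.0041 -1.    ] F [0.18 0.1  0.03] M [-0.003 -0.002  0.018] g 0.729 j [0.35 0.61 1.5  0.   1.03 0.53]
[{"slide":[-8,0,10],"dr":[0.008,-0.006,0.004],"claw":62},{"slide":[-8,1,10],"dr":[0,0,0.003],"claw":62},{"slide":[-8,0,9],"dr":[0,0,0.004],"claw":62},{"slide":[-7,1,10],"dr":[0,0,0.003],"claw":62}]
```

Request:
{"name": "apply_moves", "arguments": {
  "increments": [
    {"slide": [-8,0,10],"dr": [0.008,-0.006,0.004],"claw": 62},
    {"slide": [-8,0,10],"dr": [0,0,0.003],"claw": 62},
    {"slide": [-8,0,10],"dr": [0,0,0.004],"claw": 62},
    {"slide": [-7,0,5],"dr": [0,0,0.003],"claw": 62},
    {"slide": [0,0,0],"dr": [0,0,0],"claw": 62},
    {"slide": [0,0,0],"dr": [0,0,0],"claw": 62}
  ]
}}

```text
time_s: 16.83
position: [0.6487, 0.2149, 0.1192]
eef_rot: [0.773, 0.635, -0.002, -0.001]
wrist_force: [-0.0, 0.0, 0.9]
gripper_width: 0.728
```

```bash
python3 - <<'E'
from h import *
st()
plan([((.653,.2195,.086),-11.1)],62,slide=10)
E
```

```text
t 16.83 p [0.6487 0.2149 0.1192] yawy -11.21 tz [-0.0043 -0.0019 -1.    ] F [-0.04  0.03  0.93] M [ 0.002 -0.021 -0.034] g 0.728 j [ 0.3   0.64  1.55 -0.    0.96  0.5 ]
[{"slide":[1,1,8],"dr":[-0.004,0.003,0],"claw":62},{"slide":[1,1,8],"dr":[0,0,-0.001],"claw":62},{"slide":[2,1,9],"dr":[0,0,0],"claw":62},{"slide":[1,0,8],"dr":[0,0,-0.001],"claw":62}]
```

Request:
{"name": "apply_moves", "arguments": {
  "increments": [
    {"slide": [1.5,1.5,8],"dr": [-0.004,0.003,0],"claw": 62},
    {"slide": [1.5,1,8],"dr": [0,0,0],"claw": 62},
    {"slide": [1.5,0.6,8],"dr": [0,0,0],"claw": 62},
    {"slide": [1,0,6],"dr": [0,0,0],"claw": 62},
    {"slide": [0,0,0],"dr": [0,0,0],"claw": 62}
  ]
}}

```text
time_s: 17.25
position: [0.6541, 0.2183, 0.0866]
eef_rot: [0.774, 0.633, 0.001, 0.0]
wrist_force: [-0.2, 0.2, 0.4]
gripper_width: 0.724
```

```bash
python3 - <<'E'
from h import *
st()
plan([((.653,.2195,.086),-11.1)],62,slide=9)
E
```

```text
t 17.25 p [0.6541 0.2183 0.0866] yawy -11.39 tz [ 0.0018  0.001  -1.    ] F [-0.2   0.21  0.35] M [ 0.032 -0.028  0.013] g 0.724 j [0.3  0.68 1.55 0.   0.9  0.5 ]
[{"slide":[0.9,-1.3,0.6],"dr":[0.002,-0.001,-0.005],"claw":62}]
```

Request:
{"name": "apply_moves", "arguments": {
  "increments": [
    {"slide": [0.9,-1,0.6],"dr": [0.002,-0.001,0],"claw": 55},
    {"slide": [0,0,0],"dr": [0,0,0],"claw": 46},
    {"slide": [0,0,0],"dr": [0,0,0],"claw": 36},
    {"slide": [0,0,0],"dr": [0,0,0],"claw": 36},
    {"slide": [0,0,0],"dr": [0,0,0],"claw": 36}
  ]
}}

```text
time_s: 17.67
position: [0.6528, 0.2201, 0.0855]
eef_rot: [0.773, 0.634, -0.001, -0.0]
wrist_force: [0.8, -0.9, -3.2]
gripper_width: 0.474
```

```bash
python3 - <<'E'
from h import *
st()
E
```

```text
t 17.67 p [0.6528 0.2201 0.0855] yawy -11.31 tz [-1.7e-03 -6.0e-04 -1.0e+00] F [ 0.8  -0.87 -3.22] M [-0.112 -0.041 -0.052] g 0.474 j [ 0.31  0.69  1.55 -0.    0.9   0.51]
```

Request:
{"name": "apply_moves", "arguments": {
  "increments": [
    {"slide": [0,0,0],"dr": [0,0,0.05],"claw": 36},
    {"slide": [0,0,0],"dr": [0,0,0.045],"claw": 36},
    {"slide": [0,0,0],"dr": [0,0,0],"claw": 36}
  ]
}}

```text
time_s: 17.92
position: [0.6529, 0.2201, 0.0855]
eef_rot: [0.803, 0.595, -0.001, -0.0]
wrist_force: [0.8, -1.0, -2.6]
gripper_width: 0.471
```

```bash
python3 - <<'E'
from h import *
st()
E
```

```text
t 17.92 p [0.6529 0.2201 0.0855] yawy -16.93 tz [-1.3e-03 -6.0e-04 -1.0e+00] F [ 0.83 -1.   -2.64] M [-0.034  0.042 -0.123] g 0.471 j [ 0.31  0.69  1.55 -0.    0.9   0.6 ]
```

Request:
{"name": "apply_moves", "arguments": {
  "increments": [
    {"slide": [0,0,0],"dr": [0,0,0],"claw": 48},
    {"slide": [0,0,0],"dr": [0,0,0],"claw": 62},
    {"slide": [0,0,0],"dr": [0,0,0],"claw": 62},
    {"slide": [0,0,-12],"dr": [0,0,0],"claw": 62},
    {"slide": [0,0,-25],"dr": [0,0,0],"claw": 62},
    {"slide": [0,0,-25],"dr": [0,0,0],"claw": 62}
  ]
}}

```text
time_s: 18.42
position: [0.6499, 0.2196, 0.1455]
eef_rot: [0.802, 0.597, -0.005, -0.002]
wrist_force: [0.3, 0.5, 0.2]
gripper_width: 0.729
```

```bash
python3 - <<'E'
from h import *
st()
plan([((.609,-.020,.155),-11.1)],62,slide=32)
E
```

```text
t 18.42 p [0.6499 0.2196 0.1455] yawy -16.64 tz [-0.0101 -0.0029 -0.9999] F [0.34 0.49 0.18] M [ 0.012 -0.079  0.021] g 0.729 j [0.31 0.61 1.53 0.   1.01 0.6 ]
[{"slide":[-30,4,-1],"dr":[-0.009,0.006,-0.012],"claw":62},{"slide":[-30,3,-1],"dr":[0,0,-0.012],"claw":62},{"slide":[-30,3,-1],"dr":[0,0,-0.012],"claw":62},{"slide":[-30,3,-1],"dr":[0,0,-0.012],"claw":62},{"slide":[-31,2,-1],"dr":[0,0,-0.012],"claw":62},{"slide":[-30,2,-1],"dr":[0,0,-0.012],"claw":62},{"slide":[-31,1,-2],"dr":[0,0,-0.012],"claw":62},{"slide":[-30,1,-1],"dr":[0,0,-0.013],"claw":62}]
```

Request:
{"name": "apply_moves", "arguments": {
  "increments": [
    {"slide": [-30,4,-1],"dr": [-0.009,0.006,-0.012],"claw": 62},
    {"slide": [-30,3,-1],"dr": [0,0,-0.012],"claw": 62},
    {"slide": [-30,3,-1],"dr": [0,0,-0.012],"claw": 62},
    {"slide": [-30,3,-1],"dr": [0,0,-0.012],"claw": 62},
    {"slide": [-31,2,-1],"dr": [0,0,-0.012],"claw": 62},
    {"slide": [-30,2,-1],"dr": [0,0,-0.012],"claw": 62},
    {"slide": [-24,1,0],"dr": [0,0,-0.012],"claw": 62},
    {"slide": [-16,1,0],"dr": [0,0,-0.01],"claw": 62}
  ]
}}

```text
time_s: 19.08
position: [0.6208, -0.0013, 0.1694]
eef_rot: [0.768, 0.641, 0.012, 0.006]
wrist_force: [1.3, 0.3, -0.7]
gripper_width: 0.725
```

Request:
{"name": "apply_moves", "arguments": {
  "increments": [
    {"slide": [0,0,0],"dr": [0,0,0],"claw": 62},
    {"slide": [0,0,0],"dr": [0,0,0],"claw": 62}
  ]
}}

```text
time_s: 19.25
position: [0.6211, -0.0049, 0.172]
eef_rot: [0.769, 0.639, 0.013, 0.007]
wrist_force: [-0.1, 0.2, 1.1]
gripper_width: 0.726
```

```bash
python3 - <<'E'
from h import *
st()
plan([((.609,-.020,.155),-11.1)],62,slide=32)
E
```

```text
t 19.25 p [ 0.6211 -0.0049  0.172 ] yawy -10.51 tz [ 0.029   0.0058 -0.9996] F [-0.1   0.19  1.06] M [0.078 0.046 0.019] g 0.726 j [-0.03  0.48  1.7   0.01  0.94  0.15]
[{"slide":[-17,-10,17],"dr":[0.027,-0.011,0.01],"claw":62}]
```

Request:
{"name": "apply_moves", "arguments": {
  "increments": [
    {"slide": [-8,-5,8],"dr": [0.027,-0.011,0.01],"claw": 62},
    {"slide": [-8,-5,9],"dr": [0,0,0],"claw": 62},
    {"slide": [0,0,0],"dr": [0,0,0],"claw": 62},
    {"slide": [0,0,0],"dr": [0,0,0],"claw": 62}
  ]
}}

```text
time_s: 19.58
position: [0.6084, -0.0172, 0.1546]
eef_rot: [0.772, 0.636, -0.0, -0.0]
wrist_force: [0.3, 0.7, 0.0]
gripper_width: 0.724
```

```bash
cat >> h.py <<'E'
def meas(name):
    import io,contextlib
    with contextlib.redirect_stdout(io.StringIO()): c=bub(name)
    im=c["img"];hsv=cv2.cvtColor(im,cv2.COLOR_RGB2HSV)
    g=(hsv[...,0]>35)&(hsv[...,0]<60)&(hsv[...,1]>150)&(hsv[...,2]>60)
    n,l,s,ce=cv2.connectedComponentsWithStats(cv2.morphologyEx(g.astype(np.uint8),cv2.MORPH_CLOSE,np.ones((5,5))))
    k=1+np.argmax(s[1:,4]);x,y,w,h,_=s[k];m=x+w//2
    r=np.arange(y+h*.15,y+h*.85).astype(int)
    B=im[r][:,m-3:m+4,2].astype(float).mean(1)
    G=np.concatenate([im[r][:,x+4:x+9,1],im[r][:,x+w-12:x+w-8,1]],1).astype(float).mean(1)
    hi=np.where(B>120)[0];a,b=hi[0],hi[-1]
    e1=r[a]-(B[a]-120)/(B[a]-B[a-1]);e2=r[b]+(B[b]-120)/(B[b]-B[b+1])
    D=np.median(G)-G; D[D<0.2*D.max()]=0
    mid=(e1+e2)/2
    t=r<mid
    def pk(mask):
        i=np.argmax(np.where(mask,D,-1));sl=slice(max(i-2,0),i+3);return (r[sl]*D[sl]).sum()/D[sl].sum()
    l1,l2=pk(t),pk(~t)
    print("lines",l1.round(2),l2.round(2),"bubble",e1.round(2),e2.round(2),"offset mm (+ = down/black)",((mid-(l1+l2)/2)*15/(l2-l1)).round(2),"col",m)
    return c
E
python3 - <<'E'
from h import *
st();c=meas("w9z.png");save(c,"w9.png")
E
```

```text
t 19.58 p [ 0.6084 -0.0172  0.1546] yawy -11.0 tz [-3.e-04 -2.e-04 -1.e+00] F [0.25 0.74 0.02] M [-0.027 -0.009  0.013] g 0.724 j [-0.05  0.49  1.72 -0.    0.93  0.14]
lines 128.15 159.41 bubble 131.51 155.5 offset mm (+ = down/black) -0.13 col 315
```

View pics/w9z.png

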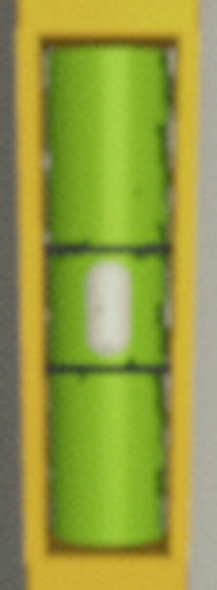

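The bubble is centred: offset -0.13 mm, with edges at rows 131.5 and 155.5 between lines at 128.2 and 159.4. For the press I'll put the two fingertips either side of the vial, along the level, so the bubble stays in view.

```bash
python3 - <<'E'
from h import *
plan([((.6214,.0505,.15),78.9)],32,slide=32)
E
```

```text
[{"slide":[5,0,0],"dr":[-0.001,0,-0.112],"claw":32},{"slide":[5,1,0],"dr":[0,0,-0.112],"claw":32},{"slide":[5,1,0],"dr":[0,0,-0.112],"claw":32},{"slide":[5,2,0],"dr":[0,0,-0.112],"claw":32},{"slide":[4,2,0],"dr":[0,0,-0.112],"claw":32},{"slide":[4,3,0],"dr":[0,0,-0.112],"claw":32},{"slide":[4,3,1],"dr":[0,0,-0.112],"claw":32},{"slide":[3,3,0],"dr":[0,0,-0.112],"claw":32}]
[{"slide":[3,4,1],"dr":[0,0,-0.112],"claw":32},{"slide":[3,4,0],"dr":[0,0,-0.112],"claw":32},{"slide":[2,4,1],"dr":[0,0,-0.112],"claw":32},{"slide":[2,5,0],"dr":[0,0,-0.112],"claw":32},{"slide":[1,5,1],"dr":[0,0,-0.112],"claw":32},{"slide":[1,5,0],"dr":[0,0,-0.113],"claw":32}]
```

Request:
{"name": "apply_moves", "arguments": {
  "increments": [
    {"slide": [5,0,0],"dr": [0,0,-0.112],"claw": 32},
    {"slide": [5,1,0],"dr": [0,0,-0.112],"claw": 32},
    {"slide": [5,1,0],"dr": [0,0,-0.112],"claw": 32},
    {"slide": [5,2,0],"dr": [0,0,-0.112],"claw": 32},
    {"slide": [4,2,0],"dr": [0,0,-0.112],"claw": 32},
    {"slide": [4,3,0],"dr": [0,0,-0.112],"claw": 32},
    {"slide": [4,3,0],"dr": [0,0,-0.112],"claw": 32},
    {"slide": [3,3,0],"dr": [0,0,-0.112],"claw": 32}
  ]
}}

```text
time_s: 20.3
position: [0.6157, 0.027, 0.1527]
eef_rot: [0.4, 0.916, -0.001, -0.002]
wrist_force: [-0.6, 0.8, -0.1]
gripper_width: 0.377
```

Request:
{"name": "apply_moves", "arguments": {
  "increments": [
    {"slide": [3,4,0],"dr": [0,0,-0.112],"claw": 32},
    {"slide": [3,4,0],"dr": [0,0,-0.112],"claw": 32},
    {"slide": [2,4,0],"dr": [0,0,-0.112],"claw": 32},
    {"slide": [2,5,0],"dr": [0,0,-0.112],"claw": 32},
    {"slide": [1,5,0],"dr": [0,0,-0.112],"claw": 32},
    {"slide": [1,5,0],"dr": [0,0,-0.113],"claw": 32},
    {"slide": [0,0,0],"dr": [0,0,0],"claw": 32},
    {"slide": [0,0,0],"dr": [0,0,0],"claw": 32}
  ]
}}

```text
time_s: 20.97
position: [0.6191, 0.0643, 0.1516]
eef_rot: [0.053, 0.999, 0.001, -0.003]
wrist_force: [-0.8, -0.1, -0.1]
gripper_width: 0.373
```

```bash
python3 - <<'E'
from h import *
st()
plan([((.6214,.0505,.135),78.9)],32,slide=9)
E
```

```text
t 20.97 p [0.6191 0.0643 0.1516] yawy 83.9 tz [-0.0052  0.0013 -1.    ] F [-0.85 -0.09 -0.1 ] M [-0.061  0.039 -0.021] g 0.373 j [ 0.08  0.52  1.69  0.    0.94 -1.38]
[{"slide":[-1.3,-4.5,5.5],"dr":[0.001,-0.005,0.029],"claw":32},{"slide":[-1.4,-4.5,5.5],"dr":[0,0,0.029],"claw":32},{"slide":[-1.5,-4.4,5.6],"dr":[0,0,0.029],"claw":32}]
```

Request:
{"name": "apply_moves", "arguments": {
  "increments": [
    {"slide": [-1.3,-4.5,5],"dr": [0.001,-0.005,0.029],"claw": 32},
    {"slide": [-1.4,-4.5,5],"dr": [0,0,0.029],"claw": 32},
    {"slide": [-1.5,-4.4,5],"dr": [0,0,0.025],"claw": 32},
    {"slide": [0,0,0],"dr": [0,0,0],"claw": 32},
    {"slide": [0,0,0],"dr": [0,0,0],"claw": 32}
  ]
}}

```text
time_s: 21.38
position: [0.6215, 0.0499, 0.1355]
eef_rot: [0.103, 0.995, -0.0, -0.0]
wrist_force: [-0.2, 0.1, -0.3]
gripper_width: 0.375
```

```bash
python3 - <<'E'
from h import *
st();c=imaging.camera("wrist");save(c,"w10.png")
plan([((.6214,.0505,.118),78.9)],32,slide=5)
E
```

```text
t 21.38 p [0.6215 0.0499 0.1355] yawy 78.21 tz [-6.e-04 -2.e-04 -1.e+00] F [-0.2   0.05 -0.33] M [-0.028  0.002  0.003] g 0.375 j [ 0.06  0.54  1.69 -0.    0.91 -1.3 ]
[{"slide":[0,0.2,4.4],"dr":[-0.001,-0.001,-0.003],"claw":32},{"slide":[0.1,0.1,4.3],"dr":[0,0,-0.003],"claw":32},{"slide":[0,0.2,4.4],"dr":[0,0,-0.003],"claw":32},{"slide":[0.1,0.1,4.3],"dr":[0,0,-0.003],"claw":32}]
```

View pics/w10.png

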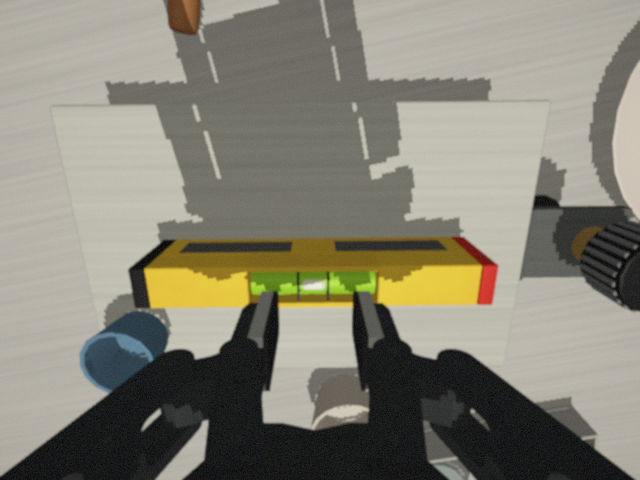

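Request:
{"name": "apply_moves", "arguments": {
  "increments": [
    {"slide": [0,0.2,4],"dr": [-0.001,-0.001,-0.003],"claw": 32},
    {"slide": [0,0.2,4],"dr": [0,0,-0.003],"claw": 32},
    {"slide": [0,0.2,3],"dr": [0,0,-0.003],"claw": 32},
    {"slide": [0,0,0],"dr": [0,0,0],"claw": 32}
  ]
}}

```text
time_s: 21.77
position: [0.6218, 0.0504, 0.1238]
eef_rot: [0.098, 0.995, 0.0, 0.001]
wrist_force: [-1.0, -0.4, -0.2]
gripper_width: 0.371
```

```bash
python3 - <<'E'
from h import *
st()
plan([((.6214,.0505,.118),78.9)],32,slide=2)
E
```

```text
t 21.77 p [0.6218 0.0504 0.1238] yawy 78.77 tz [ 1.2e-03  7.0e-04 -1.0e+00] F [-1.   -0.35 -0.2 ] M [ 0.032 -0.001 -0.012] g 0.371 j [ 0.06  0.55  1.7   0.    0.89 -1.31]
[{"slide":[0.2,0,1.9],"dr":[0.001,0.001,-0.001],"claw":32},{"slide":[0.1,0,1.9],"dr":[0,0,-0.001],"claw":32},{"slide":[0.1,0,2],"dr":[0,0,0],"claw":32}]
```

Request:
{"name": "apply_moves", "arguments": {
  "increments": [
    {"slide": [0.2,0,2],"dr": [0.001,0.001,0],"claw": 32},
    {"slide": [0.1,0,2],"dr": [0,0,0],"claw": 32},
    {"slide": [0.1,0,2],"dr": [0,0,0],"claw": 32},
    {"slide": [0,0,0],"dr": [0,0,0],"claw": 32}
  ]
}}

```text
time_s: 22.1
position: [0.6213, 0.0508, 0.117]
eef_rot: [0.098, 0.995, -0.0, -0.0]
wrist_force: [-0.3, -0.4, 0.4]
gripper_width: 0.378
```

Request:
{"name": "apply_moves", "arguments": {
  "increments": [
    {"slide": [0,0,1.5],"dr": [0,0,0],"claw": 32},
    {"slide": [0,0,0],"dr": [0,0,0],"claw": 32}
  ]
}}

```text
time_s: 22.27
position: [0.6213, 0.0509, 0.1153]
eef_rot: [0.098, 0.995, -0.0, -0.0]
wrist_force: [-0.3, 0.3, -0.6]
gripper_width: 0.378
```

Request:
{"name": "apply_moves", "arguments": {
  "increments": [
    {"slide": [0,0,1.5],"dr": [0,0,0],"claw": 32},
    {"slide": [0,0,0],"dr": [0,0,0],"claw": 32}
  ]
}}

```text
time_s: 22.43
position: [0.6221, 0.051, 0.1148]
eef_rot: [0.098, 0.995, 0.0, 0.001]
wrist_force: [1.2, 0.7, 0.6]
gripper_width: 0.374
```

```bash
python3 - <<'E'
from h import *
st()
E
```

```text
t 22.43 p [0.6221 0.051  0.1148] yawy 78.8 tz [ 1.2e-03 -1.0e-04 -1.0e+00] F [1.2  0.72 0.59] M [0.009 0.036 0.014] g 0.374 j [ 0.06  0.57  1.7  -0.    0.87 -1.31]
```

Request:
{"name": "apply_moves", "arguments": {
  "increments": [
    {"slide": [0,0,1],"dr": [0,0,0],"claw": 32}
  ]
}}

```text
time_s: 22.52
position: [0.6225, 0.051, 0.1144]
eef_rot: [0.098, 0.995, 0.0, 0.001]
wrist_force: [-3.5, -1.7, 12.9]
gripper_width: 0.375
```

Request:
{"name": "apply_moves", "arguments": {
  "increments": [
    {"slide": [0,0,1.5],"dr": [0,0,0],"claw": 32}
  ]
}}

```text
time_s: 22.6
position: [0.6229, 0.0509, 0.1144]
eef_rot: [0.098, 0.995, 0.0, 0.001]
wrist_force: [-6.7, -1.2, 21.5]
gripper_width: 0.377
```

```bash
python3 - <<'E'
from h import *
st()
E
```

```text
t 22.6 p [0.6229 0.0509 0.1144] yawy 78.8 tz [ 2.9e-03 -2.0e-04 -1.0e+00] F [-6.73 -1.2  21.51] M [-0.233  1.231  0.028] g 0.377 j [ 0.06  0.57  1.7  -0.    0.87 -1.31]
```

Request:
{"name": "apply_moves", "arguments": {
  "increments": [
    {"slide": [0,0,-1.5],"dr": [0,0,0],"claw": 32},
    {"slide": [1,0,-1],"dr": [0,-0.003,0],"claw": 32},
    {"slide": [0,0,0],"dr": [0,0,0],"claw": 32},
    {"slide": [0,0,0],"dr": [0,0,0],"claw": 32}
  ]
}}

```text
time_s: 22.93
position: [0.6221, 0.0511, 0.1177]
eef_rot: [0.098, 0.995, 0.0, 0.004]
wrist_force: [-0.7, 0.2, 0.4]
gripper_width: 0.377
```

```bash
python3 - <<'E'
from h import *
st()
plan([((.6214,.0505,.1152),78.9)],32,slide=2)
E
```

```text
t 22.93 p [0.6221 0.0511 0.1177] yawy 78.8 tz [ 7.4e-03 -7.0e-04 -1.0e+00] F [-0.72  0.22  0.42] M [0.036 0.01  0.027] g 0.377 j [ 0.06  0.56  1.71 -0.    0.87 -1.31]
[{"slide":[0.3,-0.4,1.2],"dr":[0.001,0.007,-0.001],"claw":32},{"slide":[0.3,-0.3,1.3],"dr":[0,0,-0.001],"claw":32}]
```

Request:
{"name": "apply_moves", "arguments": {
  "increments": [
    {"slide": [0.3,-0.3,0.7],"dr": [0,0.007,0],"claw": 32},
    {"slide": [0.2,-0.2,0.7],"dr": [0,0,0],"claw": 32},
    {"slide": [0,0,0],"dr": [0,0,0],"claw": 32},
    {"slide": [0,0,0],"dr": [0,0,0],"claw": 32}
  ]
}}

```text
time_s: 23.27
position: [0.6209, 0.0506, 0.1151]
eef_rot: [0.098, 0.995, 0.0, -0.001]
wrist_force: [0.1, 0.6, -0.3]
gripper_width: 0.375
```

```bash
python3 - <<'E'
from h import *
st()
plan([((.6216,.0505,.1152),78.9)],32,slide=2)
E
```

```text
t 23.27 p [0.6209 0.0506 0.1151] yawy 78.8 tz [-1.6e-03  7.0e-04 -1.0e+00] F [ 0.13  0.57 -0.27] M [-0.007 -0.001  0.038] g 0.375 j [ 0.06  0.57  1.7   0.    0.87 -1.31]
[{"slide":[-0.7,0,-0.1],"dr":[0,-0.002,-0.002],"claw":32}]
```

Request:
{"name": "apply_moves", "arguments": {
  "increments": [
    {"slide": [0,0,0.5],"dr": [0,-0.001,0],"claw": 32}
  ]
}}

```text
time_s: 23.35
position: [0.6209, 0.0506, 0.1145]
eef_rot: [0.098, 0.995, 0.0, -0.0]
wrist_force: [-0.3, -0.1, 1.2]
gripper_width: 0.375
```

Request:
{"name": "apply_moves", "arguments": {
  "increments": [
    {"slide": [0,0,0.5],"dr": [0,0,0],"claw": 32}
  ]
}}

```text
time_s: 23.43
position: [0.6211, 0.0506, 0.1144]
eef_rot: [0.098, 0.995, 0.0, -0.0]
wrist_force: [-2.6, 0.9, 10.5]
gripper_width: 0.373
```

Request:
{"name": "apply_moves", "arguments": {
  "increments": [
    {"slide": [0,0,0.5],"dr": [0,0,0],"claw": 32}
  ]
}}

```text
time_s: 23.52
position: [0.6211, 0.0506, 0.1145]
eef_rot: [0.098, 0.995, 0.0, -0.0]
wrist_force: [-1.6, 0.8, 5.5]
gripper_width: 0.373
```

```bash
python3 - <<'E'
from h import *
st()
E
```

```text
t 23.52 p [0.6211 0.0506 0.1145] yawy 78.8 tz [-5.e-04  5.e-04 -1.e+00] F [-1.55  0.81  5.53] M [-0.024  0.43   0.017] g 0.373 j [ 0.06  0.57  1.7   0.    0.87 -1.31]
```

Steady contact. The force follows the last row's push (about 11–13 N per mm), so I'll command 0.8 mm and let it hold.

Request:
{"name": "apply_moves", "arguments": {
  "increments": [
    {"slide": [0.1,0,0.8],"dr": [0,0,0],"claw": 32}
  ]
}}

```text
time_s: 23.6
position: [0.6211, 0.0506, 0.1144]
eef_rot: [0.098, 0.995, 0.0, -0.0]
wrist_force: [-1.7, -0.3, 9.3]
gripper_width: 0.372
```

```bash
python3 - <<'E'
from h import *
F=[]
for i in range(6):
    c=imaging.camera("wrist");s=monitor.observe();F.append(np.r_[s["wrist_force"],s["torque"]])
print(np.round(F,2))
st();save(c,"w11.png")
im=cv2.cvtColor(c["img"],cv2.COLOR_RGB2BGR)
cv2.imwrite("pics/w11z.png",cv2.resize(im[230:360,220:410],None,fx=4,fy=4,interpolation=cv2.INTER_CUBIC))
E
```

```text
[[-3.7  -0.06  7.5  -0.02  0.39  0.07]
 [-1.88  0.16  7.6  -0.05  0.47 -0.04]
 [-2.78 -0.79  6.68 -0.11  0.47 -0.  ]
 [-1.47 -0.23  6.83 -0.09  0.47  0.  ]
 [-2.53 -0.71  6.54 -0.11  0.44 -0.07]
 [-2.34 -1.03  6.83 -0.11  0.47 -0.02]]
t 23.9 p [0.6211 0.0506 0.1144] yawy 78.8 tz [-3.e-04  4.e-04 -1.e+00] F [-2.34 -1.03  6.83] M [-0.109  0.468 -0.017] g 0.371 j [ 0.06  0.57  1.7   0.    0.87 -1.31]
```

View pics/w11z.png

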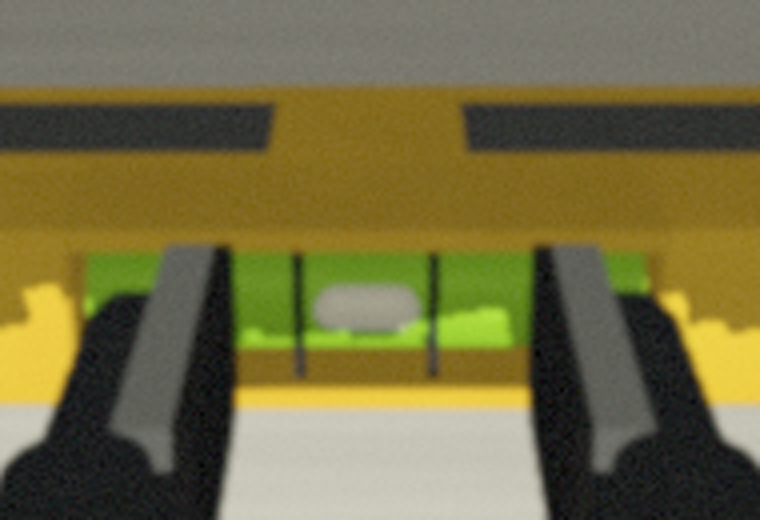

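Request:
{"name": "apply_moves", "arguments": {
  "increments": [
    {"slide": [0.3,0,1.2],"dr": [0,0,0],"claw": 32}
  ]
}}

```text
time_s: 23.98
position: [0.6211, 0.0506, 0.1144]
eef_rot: [0.098, 0.995, 0.0, 0.0]
wrist_force: [-3.5, -0.8, 13.4]
gripper_width: 0.373
```

```bash
python3 - <<'E'
from h import *
F=[]
for i in range(16):
    c=imaging.camera("wrist");s=monitor.observe();F.append(np.r_[s["wrist_force"],s["torque"]])
print(np.round(F[::3],2));print(np.mean(F[-6:],0).round(2))
st();save(c,"w12.png")
im=cv2.cvtColor(c["img"],cv2.COLOR_RGB2BGR)
cv2.imwrite("pics/w12z.png",cv2.resize(im[230:360,220:410],None,fx=4,fy=4,interpolation=cv2.INTER_CUBIC))
c=imaging.camera("scene");save(c,"s12.png")
E
```

```text
[[-3.37 -0.66 10.4  -0.1   0.52 -0.02]
 [-2.24 -1.42  9.72 -0.13  0.58 -0.04]
 [-3.05 -0.41 10.99 -0.09  0.51  0.  ]
 [-3.02 -0.4   9.96 -0.15  0.54 -0.03]
 [-3.64 -0.61  9.25 -0.15  0.54 -0.02]
 [-2.6  -1.14 10.19 -0.13  0.53 -0.05]]
[-3.1  -0.93  9.58 -0.13  0.54 -0.01]
t 24.78 p [0.6211 0.0506 0.1144] yawy 78.8 tz [ 6.e-04  3.e-04 -1.e+00] F [-2.6  -1.14 10.19] M [-0.126  0.526 -0.05 ] g 0.376 j [ 0.06  0.57  1.71  0.    0.87 -1.31]
```

View pics/w12z.png

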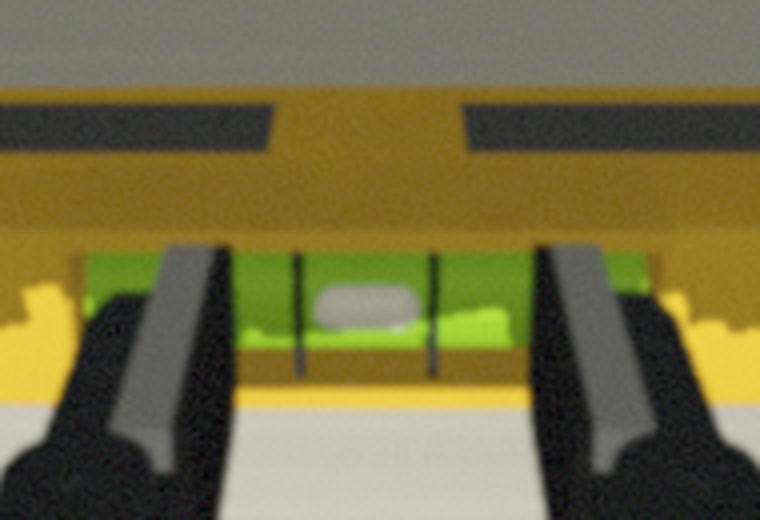

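View pics/s12.png

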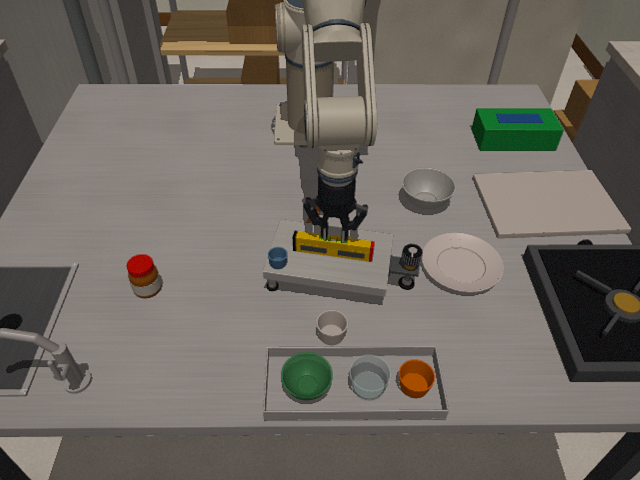

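The push holds at about 10 N. The bubble (columns 314–420) sits midway between the lines (298 and 434), and in the scene view the dish and the other things are where they were. Handing in.

```bash
python3 - <<'E'
from h import *
print(order.hand_in()); st()
E
```

```text
the job is handed in; nothing more can be done
None
the job is handed in; nothing more can be done
```

The job is handed in at about 25 s, with the gripper still pressing on the level and the bubble centred. `hand_in` gave no verdict.

- **Placing:** I set the level on the middle of the shelf, lengthwise with the red end towards the knob, and let go of it.
- **Levelling:** I turned the knob clockwise in two grips, 1.45 rad and then 0.10 rad, and let go. The bubble then stood 0.13 mm off centre, towards the red end, viewed almost straight down.
- **Pressing:** The two fingertips rest either side of the vial. The vertical force averaged 9.6 N over the last readings and held steady between about 9.3 and 11 N for 0.8 s. The bubble stayed centred under the push, and the dish and other things had not visibly moved.

**Less clean:**
- My first attempt at pressing reached about 21 N for a moment, so I lifted off and pressed again.
- A sideways force of about 3 N remains along x, across the level, in the final push.

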